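Rack the setting tools and slide the keeper to its clip

ROBOT

A 6-joint arm with a two-finger parallel gripper is mounted at the origin on a cart in front of the work surface, level with it; the furniture and walls round the work are solid. World frame = base frame: x ahead of the robot, y to its left, z up, the work surface at z = 0. Lengths are in mm, angles in rad, forces in N, time in s.
With the tool pointing down it reaches from about 350 to 975 mm from the base axis. Payload 7.1 kg.
Tool frame: the origin (TCP) lies between the finger pads; the fingertips stand 14 mm ahead of it and the grasp point (between the pads) lies 5 mm behind it; z points along the fingers, y is the direction in which the jaws open and shut (so a half turn about z gives the same grasp; the last joint's range is limited). The gripper opens to 88 mm and grips with 3 to 60 N. Pads are 20 mm wide; open, the fingers measure 115 mm over their backs; the gripper's body (75 mm by 178 mm) begins 61 mm behind the grasp point.
Start: joints at [1.174, 0.423, 1.63, -0, 1.089, -0.019], TCP at [230.516, 580.919, 236.675] pointing down, gripper open.
Joint ranges: [-3, 3], [-0.9, 2.11], [0.09, 2.58], [-1.31, 4.45], [0.11, 2.69], [-2.54, 2.54]. Speed limits (rad/s): [2.39, 2.39, 3.01, 3.14, 3.14, 3.14].

INTERFACE

Orientations are given as a rotation vector (axis times angle).
In Python, from workcell import get_obs, get_image, calibration, close_job, regions_of, place_of gives the robot as it stands.
- The arm moves only by the tool move_arm, never from a script. Its argument "deltas" is a list of rows, each a list of 5 numbers: the closure in counts, from 0 (fully open) to 255 (shut), then the shift along the tool's x, y, z in m, then the turn about the tool's z in rad. In form: [[grip, x, y, z, roll], ...]. A call has 1 to 5 rows; each row is the pose to reach, as a shift and turn from the pose commanded when the call began, along the tool's axes at that moment; what a row does not reach only later rows make up. A row lasts 1/12 s, in which the tool goes at most 41.7 mm and 7.16 degrees, less where a joint would pass 70% of its speed; a pose out of reach is approached as far as the arm can. A call with a gripper value outside its range is refused whole. The fingers move at their own pace and stop on an object; the grip force is fixed at half the most. Time passes only in rows, so rows that repeat a pose let the fingers close. It gives the time, the measured TCP pose, the force and the opening at its end, in the units of the state.
- get_obs(): the state, without advancing time (a new reading comes with each control period).
- get_image(name): name is "side" or "top" or "wrist"; returns the picture (480x640x3 uint8, blue, green, red); there is no depth.
- calibration(name): a dict with "intrinsics" (3x3 intrinsics, pixels), "world_to_cam" (4x4, takes a point from world to camera coordinates); the wrist camera has in their place "hand_eye" (4x4, takes a point from camera to tool coordinates, whose origin is the TCP and whose axes are the flange's). Camera axes: x right, y down, z forward; pixel columns grow to the right and rows downward; lengths in mm; the calibration is good to about 2 mm. A picture is of the moment at which its call begins: read the wrist's pose just before it. calibration takes no time and is no camera call.
- close_job(): hands the job in, once; it reports no verdict.
Trained networks look in the newest picture that a camera, given by its name, has taken for a name from the list of things; names that differ only in an ending like _2 or _b are one class to them, and where a whole thing is asked for, a point or a joint stands for the part that bears it (a point fixed in the world has none). Each returns a list of dicts, best first, with "conf" (0 to 1); they miss things now and then, are a little off and sometimes report something else, mostly with a low value. They report only what shows in the picture. A call takes as long as a camera call.
- regions_of(camera, name): "region" (480x640 bool, what is visible of it).
- place_of(camera, name): "location" ([x, y, z] in mm, in world coordinates, good to about 4 mm: a listed point, or the origin of a listed thing).
The state is a dict: "t": time; "qpos": joint angles; "qvel": joint speeds; "joint_torque": joint torques, N m; "ee_pos": TCP position; "orientation": TCP orientation; "ft_force": force on the tool from outside, world axes, zero at the start; "moment": the same for the moment, N m; "width": finger opening in mm.
Only numpy, scipy, OpenCV 4.12 (cv2) and the standard library are available. Lean on these libraries where they do the work, as an engineer would, in place of code of your own. Each camera call takes 0.05 s, during which the arm holds its last target.

TASK

Put the setting tools away in the wooden rack: first slide the keeper bar by its black grip all the way open, then lay every tool lying on the bench flat in a groove of its own, all the same way round, with the handle's butt in the front comb close to the butt plate and the tip toward the keeper. Then slide the keeper back over the tips until its pointer stands at the brass clip, and leave the other things on the bench where they are.

Things in the scene. Friction and masses are not known exactly. Their poses are not given: they have to be found in the camera images.
- rack: fixed wooden tool rack with 5 grooves at rack y = -90, -45, 0, 45, 90 mm. Board 190 mm long (rack x -48 to 142), 258 wide, 8 thick; origin on its underside below the middle groove's handle place. x runs level along the grooves from the robot's side toward the keeper, y left, z up. A tool laid properly has its origin at rack x about 0, 31 mm above the bench, its x axis along rack x
- front_comb (a point): middle groove's notch floor in the front comb, at rack x = -29 mm, 22 mm up; axes as the rack's. The comb runs across the rack, x -36 to -22 mm, with five notches 26 mm wide for the rear ends of the handles; teeth 34 mm high. Behind it stands the butt plate, inner face at x = -42, 37 mm high. From x = -22 to +52 both sides of a laid tool are free down to the board
- rear_comb (a point): middle groove's notch floor in the rear comb, at rack x = 56 mm, 28 mm up; axes as the rack's. The comb runs across the rack, x 52 to 60 mm, with five notches for the shanks, 15 mm wide, 24 mm at the mouth; teeth 40 mm high
- keeper (a joint): slide of the keeper, an aluminium bar (22 mm along rack x, 252 mm across, underside 46 and top 54 mm up) on two rails across the tip end of the grooves. In m: 0 = nearest the handles (bar's middle at rack x = 64 mm), grows toward rack +x, 0.060 = fully open (middle at 124 mm, clear of the tips). Moves at about 2.5 N and stays where it is left
- keeper_grip (a point): middle of the keeper's black grip, a ribbed block 18 mm (rack x) by 30 mm (rack y) on the middle of the bar, from 54 to 84 mm above the bench; this point is 69 mm up and moves with the keeper. Axes as the rack's
- keeper_pointer (a point): tip of the small dark pointer at the keeper's left end, over the left rail; moves with the keeper. Axes as the rack's
- clip: small brass clip, 10 mm long (rack x), 12 mm wide, 14 mm high, fixed on the outside of the left rail; origin in the middle of its underside, 30 mm up; axes as the rack's. It marks where the keeper belongs: the pointer over it, within 5 mm of its middle along rack x
- mat: dark work mat, fixed, 5 mm thick, on which the tools lie at the start: x -79 to +51 mm, y -220 to +220 mm in its frame (origin at its underside), with a wooden lip 6 mm wide and 10 mm high along both long edges. Over the bench behind it hangs the bench lamp: a tube along y, from x = 0.51 to 0.57 m, y below 0.09 m, 183 mm above the bench; its arm rises from it behind the rack, 0.45 to 0.6 m up at x = 0.57 to 0.65 m
- jar: small glass jar with a dark screw cap, 34 mm wide, 48 mm high, loose; bystander, leave alone. Origin under its centre
- dish: low cream crucible, 55 mm wide, 22 mm high, loose; bystander, leave alone. Origin under its centre
- weight: brass weight, 30 mm wide, 36 mm high, loose; bystander, leave alone. Origin under its centre
- tool0: setting punch, about 50 g, may be absent: square wooden handle 18 x 18 mm, 72 mm long, brass ferrule, steel shank 6 mm thick. Origin on its long axis in mid-handle (14 mm above the bench when lying on the mat; near the centre of mass); x axis from handle to tip: butt at -36, ferrule 36 to 44, tip at +84 mm. Alike but for the form of the tip; any may go in any groove
- tool0_tip (a point): tip of tool0, 84 mm along its x axis from its origin
- tool1: setting punch, about 50 g, may be absent: square wooden handle 18 x 18 mm, 72 mm long, brass ferrule, steel shank 6 mm thick. Origin on its long axis in mid-handle (14 mm above the bench when lying on the mat; near the centre of mass); x axis from handle to tip: butt at -36, ferrule 36 to 44, tip at +84 mm. Alike but for the form of the tip; any may go in any groove
- tool1_tip (a point): tip of tool1, 84 mm along its x axis from its origin
- tool2: setting punch, about 50 g, may be absent: square wooden handle 18 x 18 mm, 72 mm long, brass ferrule, steel shank 6 mm thick. Origin on its long axis in mid-handle (14 mm above the bench when lying on the mat; near the centre of mass); x axis from handle to tip: butt at -36, ferrule 36 to 44, tip at +84 mm. Alike but for the form of the tip; any may go in any groove
- tool2_tip (a point): tip of tool2, 84 mm along its x axis from its origin
- tool3: setting punch, about 50 g, may be absent: square wooden handle 18 x 18 mm, 72 mm long, brass ferrule, steel shank 6 mm thick. Origin on its long axis in mid-handle (14 mm above the bench when lying on the mat; near the centre of mass); x axis from handle to tip: butt at -36, ferrule 36 to 44, tip at +84 mm. Alike but for the form of the tip; any may go in any groove
- tool3_tip (a point): tip of tool3, 84 mm along its x axis from its origin
- tool4: setting punch, about 50 g, may be absent: square wooden handle 18 x 18 mm, 72 mm long, brass ferrule, steel shank 6 mm thick. Origin on its long axis in mid-handle (14 mm above the bench when lying on the mat; near the centre of mass); x axis from handle to tip: butt at -36, ferrule 36 to 44, tip at +84 mm. Alike but for the form of the tip; any may go in any groove
- tool4_tip (a point): tip of tool4, 84 mm along its x axis from its origin

How it is judged (in metres and radians):
On the way, in this order (a step that is already met when the one before it is completed fails the run):
1. the keeper is slid fully open (within 8 mm of the end of its travel) (value of joint keeper above 0.052 m), for 0.2 s.
2. with the keeper open, every tool present lies seated in a groove, handle at the butt plate, tip toward the keeper (x of tool0 in the frame of rack between -0.012 and 0.014 m and y of tool0 in the frame of rack between -0.105 and 0.105 m and z of tool0 in the frame of rack between 0.025 and 0.037 m and z of tool0_tip in the frame of rack between 0.023 and 0.039 m and x of each of tool0_tip, tool1_tip, tool2_tip, tool3_tip, tool4_tip in the frame of rack above 0.06 m and angle between the x axis of each of tool0, tool1, tool2, tool3, tool4 and the x axis of rack, either way round below 0.12 rad and x of tool1 in the frame of rack between -0.012 and 0.014 m and y of tool1 in the frame of rack between -0.105 and 0.105 m and z of tool1 in the frame of rack between 0.025 and 0.037 m and z of tool1_tip in the frame of rack between 0.023 and 0.039 m and x of tool2 in the frame of rack between -0.012 and 0.014 m and y of tool2 in the frame of rack between -0.105 and 0.105 m and z of tool2 in the frame of rack between 0.025 and 0.037 m and z of tool2_tip in the frame of rack between 0.023 and 0.039 m and x of tool3 in the frame of rack between -0.012 and 0.014 m and y of tool3 in the frame of rack between -0.105 and 0.105 m and z of tool3 in the frame of rack between 0.025 and 0.037 m and z of tool3_tip in the frame of rack between 0.023 and 0.039 m and x of tool4 in the frame of rack between -0.012 and 0.014 m and y of tool4 in the frame of rack between -0.105 and 0.105 m and z of tool4 in the frame of rack between 0.025 and 0.037 m and z of tool4_tip in the frame of rack between 0.023 and 0.039 m and value of joint keeper above 0.045 m), for 0.2 s.
At the end, for the whole second after the job is handed in: Every tool present is at rest in a groove: origin -12 to +14 mm along rack x, 25 to 37 mm up, tip at the same height within 8 mm, along the grooves within 0.12 rad, tip toward the keeper. The keeper pointer is within 5 mm of the clip middle along the rail (x of tool0 in the frame of rack between -0.012 and 0.014 m and y of tool0 in the frame of rack between -0.105 and 0.105 m and z of tool0 in the frame of rack between 0.025 and 0.037 m and z of tool0_tip in the frame of rack between 0.023 and 0.039 m and x of each of tool0_tip, tool1_tip, tool2_tip, tool3_tip, tool4_tip in the frame of rack above 0.06 m and angle between the x axis of each of tool0, tool1, tool2, tool3, tool4 and the x axis of rack, either way round below 0.12 rad and x of tool1 in the frame of rack between -0.012 and 0.014 m and y of tool1 in the frame of rack between -0.105 and 0.105 m and z of tool1 in the frame of rack between 0.025 and 0.037 m and z of tool1_tip in the frame of rack between 0.023 and 0.039 m and x of tool2 in the frame of rack between -0.012 and 0.014 m and y of tool2 in the frame of rack between -0.105 and 0.105 m and z of tool2 in the frame of rack between 0.025 and 0.037 m and z of tool2_tip in the frame of rack between 0.023 and 0.039 m and x of tool3 in the frame of rack between -0.012 and 0.014 m and y of tool3 in the frame of rack between -0.105 and 0.105 m and z of tool3 in the frame of rack between 0.025 and 0.037 m and z of tool3_tip in the frame of rack between 0.023 and 0.039 m and x of tool4 in the frame of rack between -0.012 and 0.014 m and y of tool4 in the frame of rack between -0.105 and 0.105 m and z of tool4 in the frame of rack between 0.025 and 0.037 m and z of tool4_tip in the frame of rack between 0.023 and 0.039 m and x of keeper_pointer in the frame of clip between -0.005 and 0.005 m and linear speed of each of tool0, tool1, tool2, tool3, tool4 below 0.02 m/s); the robot touches nothing.
It fails at once if the jar was pushed more than 30 mm out of its place (distance of jar from where it was at the start of the episode above 0.03 m).
It fails at once if the dish was pushed more than 30 mm out of its place (distance of dish from where it was at the start of the episode above 0.03 m).
It fails at once if the brass weight was pushed more than 30 mm out of its place (distance of weight from where it was at the start of the episode above 0.03 m).
Of tool0, tool1, tool2, tool3, tool4 only 4 to 5 are there at a start; the rules pass over those that are not, and their reading is None.
At some moment in a run one of tool0, tool1, tool2, tool3, tool4 may be knocked a few centimetres aside while the robot is not near it.
Once in a run the grip may slacken for a moment while it holds something.
It also fails if it takes over 208 s, if anything falls off the work surface, if the arm or the gripper's body presses on something with over 40 N, if the wrist force passes 120 N, or if a joint passes its speed limit or range.

## Working session

There is one attempt and no reset: what is moved stays moved. The work goes in short steps, Python scripts to look and compute and a tool call to move; the robot and the scene stay as the last step left them, time stands still between calls to the robot, and variables do not carry over. Pictures are saved under pics/ and viewed, and the job is handed in when it is done.

Besides the shell and the picture viewer there is one more tool, called after "Call:" as name(argument=value, ...), one argument or row to a line, values as JSON. move_arm: Moves the arm, as the interface text tells. Its arguments: {"type":"object","properties":{"deltas":{"type":"array","items":{"type":"array","items":{"type":"number"}}}},"required":["deltas"]}

```bash
ls; mkdir -p pics
python3 - <<'E'
from workcell import *
import cv2
o=get_obs()
for k,v in o.items(): print(k,v)
for c in ["side","top","wrist"]:
    im=get_image(c); cv2.imwrite(f"pics/a_{c}.png",im); print(c,calibration(c))
E
```

```text
pics
t 0.0
qpos [ 1.17398329e+00  4.23869894e-01  1.63066171e+00  1.13644924e-05
  1.08858840e+00 -1.90008392e-02]
qvel [ 0.00043554 -0.00241923  0.0013361  -0.00105806 -0.0008093   0.00118692]
joint_torque [ 1.45065192e-04 -5.44603801e+01 -2.73660725e+01  6.42822054e-02
  2.27578398e-02 -1.28432598e-04]
ee_pos [230.32766732 580.45178864 235.89465187]
orientation [-5.89889548e-01 -3.08538273e+00  2.34398280e-03]
ft_force [ 0.0435412   0.06765321 -1.02601378]
moment [0.02154832 0.00112335 0.00108278]
width 87.73914011831229
side {'intrinsics': array([[490.74016064,   0.        , 314.3903046 ],
       [  0.        , 490.74016064, 239.91188743],
       [  0.        ,   0.        ,   1.        ]]), 'world_to_cam': array([[-9.79954494e-01,  1.99221304e-01,  2.49763720e-04,
         5.00855794e+02],
       [ 1.47925566e-01,  7.28473259e-01, -6.68913102e-01,
         9.96825435e-01],
       [-1.33443687e-01, -6.55467453e-01, -7.43340568e-01,
         1.61652537e+03],
       [ 0.00000000e+00,  0.00000000e+00,  0.00000000e+00,
         1.00000000e+00]])}
top {'intrinsics': array([[498.6995603
[... 323 characters left out ...]
      [ 1.87335261e-01,  2.79014772e-02, -9.81899693e-01,
         1.20729494e+03],
       [ 0.00000000e+00,  0.00000000e+00,  0.00000000e+00,
         1.00000000e+00]])}
wrist {'intrinsics': array([[353.52851903,   0.        , 320.45856862],
       [  0.        , 353.52851903, 235.54189849],
       [  0.        ,   0.        ,   1.        ]]), 'hand_eye': array([[ 4.97269966e-04, -9.63141327e-01, -2.68995421e-01,
         7.39468700e+01],
       [ 9.99999728e-01,  3.32443538e-04,  6.58300129e-04,
         7.92907836e-01],
       [-5.44610271e-04, -2.68995675e-01,  9.63141231e-01,
        -1.48170960e+02],
       [ 0.00000000e+00,  0.00000000e+00,  0.00000000e+00,
         1.00000000e+00]])}
```

View pics/a_top.png

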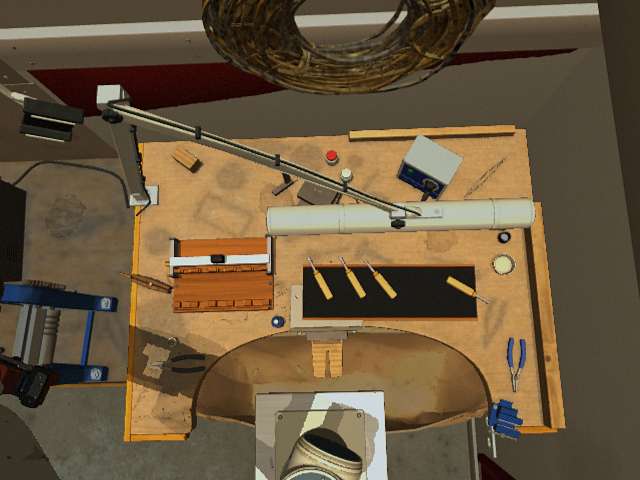

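View pics/a_side.png

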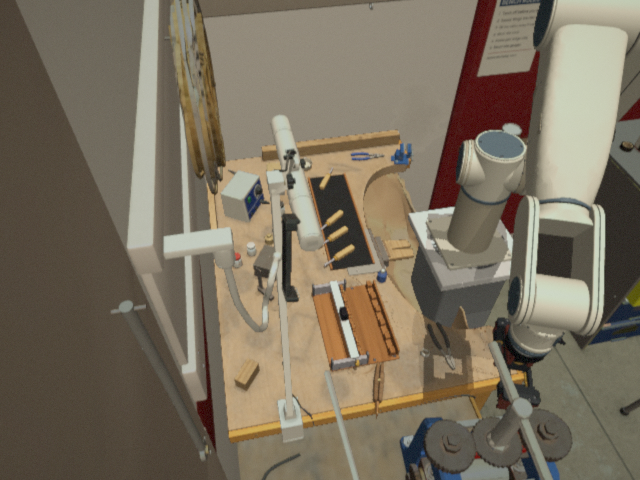

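View pics/a_wrist.png

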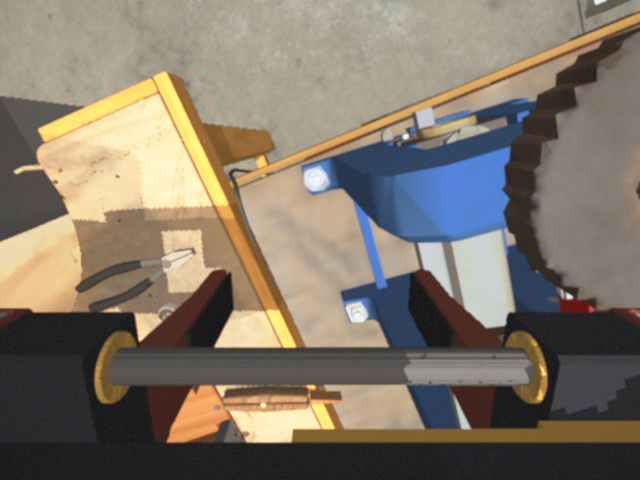

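Run:
```python
from workcell import *
import numpy as np
for c in ["top","side"]:
  for n in ["rack","front_comb","rear_comb","keeper_grip","keeper_pointer","clip","mat","jar","dish","weight","tool0","tool0_tip"]:
    try:
      for d in place_of(c,n)[:8]: print(c,n,round(d["conf"],2),np.round(d["location"],1))
    except Exception as e: print(c,n,e)
print(get_obs()["t"])
```

```text
top rack 0.5 [490.6 -59.7  18.3]
top front_comb 0.94 [373.7 236.7  23.1]
top rear_comb 0.89 [453.2 240.6  33.3]
top keeper_grip 0.63 [481.1 238.6  70.7]
top keeper_grip 0.62 [414.1 -19.7  18.1]
top keeper_pointer 0.66 [476.1 375.7  49.2]
top mat 0.59 [ 406.4 -180.6    4.7]
top jar 0.7 [372.3 240.7  19.8]
top jar 0.52 [ 478.  -122.4   12.2]
top dish 0.82 [ 453.6 -473.7    2.1]
top tool0 0.67 [407.9 -18.5  16.7]
top tool0 0.61 [ 413.9 -103.7   12.8]
top tool0 0.52 [ 402.7 -362.6   15.6]
top tool0 0.49 [ 405.5 -172.3   17.7]
top tool0_tip 0.62 [ 474.5 -123.5   12.8]
top tool0_tip 0.22 [483.6 238.6  72.2]
side rack 0.61 [4.067e+02 2.433e+02 4.000e-01]
side rack 0.59 [ 355.8 -434.3   19. ]
side rack 0.23 [ 584.4 -245.7   -0.6]
side front_comb 0.63 [372.1 244.5  22. ]
side rear_comb 0.64 [460.8 241.5  27.5]
side keeper_grip 0.94 [483.8 241.6  68.6]
side keeper_pointer 0.57 [482.6 378.5  49.4]
side clip 0.66 [458.7 239.2  24.4]
side clip 0.58 [476.8 375.9  25.5]
side mat 0.84 [ 409.  -182.2    2. ]
side mat 0.3 [ 4.070e+02  2.405e+02 -3.000e-01]
side jar 0.64 [ 583.  -246.4    1.5]
side dish 0.38 [ 452.  -477.     0.9]
side weight 0.5 [ 638.7 -126.8    5.9]
side tool0 0.67 [413.9 -18.8  10.7]
side tool0 0.57 [ 409.8 -178.3   14. ]
side tool0 0.5 [ 414.6 -102.4   12.5]
side tool0 0.39 [ 404.3 -365.6   15.5]
side tool0_tip 0.55 [ 477.2 -121.8   13. ]
1.35
```

```bash
cat > h.py <<'E'
from workcell import *
import numpy as np, cv2
from scipy.spatial.transform import Rotation as R
def pose():
    o=get_obs(); return o,np.array(o["ee_pos"]),R.from_rotvec(o["orientation"]).as_matrix()
def to(p,yaw=None):
    """delta to world p (mm), yaw = world angle (rad) of tool y axis; pi-symmetric NOT applied"""
    o,e,M=pose(); d=M.T@(np.array(p)-e)
    cy=np.arctan2(M[1,1],M[0,1]); roll=0 if yaw is None else -((yaw-cy+np.pi)%(2*np.pi)-np.pi)
    print("t",round(o["t"],2),"ee",e.round(1),"tooly yaw",round(cy,3),"tilt",np.degrees(np.arccos(-M[2,2])).round(2),"w",round(o["width"],1),"F",np.round(o["ft_force"],1),"q6",round(o["qpos"][5],2))
    print("delta m",(d/1000).round(4),"roll",round(roll,3),"rows",max(np.linalg.norm(d)/41.7,abs(np.degrees(roll))/7.16).round(1))
def wcam():
    o,e,M=pose(); T=np.eye(4);T[:3,:3]=M;T[:3,3]=e
    c=calibration("wrist"); return c["intrinsics"],np.linalg.inv(T@c["hand_eye"])
def cam(name):
    if name=="wrist": return wcam()
    c=calibration(name); return c["intrinsics"],c["world_to_cam"]
def px2w(K,W,uv,z):
    uv=np.atleast_2d(uv).astype(float); r=np.c_[uv,np.ones(len(uv))]@np.linalg.inv(K).T
    Rm=W[:3,:3]; c=-Rm.T@W[:3,3]; d=r@Rm; s=(z-c[2])/d[:,2]
    return c+d*s[:,None]
def w2px(K,W,p):
    p=np.atleast_2d(p); q=p@W[:3,:3].T+W[:3,3]; q=q@K.T; return q[:,:2]/q[:,2:]
E
python3 - <<'E'
from h import *
to([410,241,240],np.pi/2)
im=cv2.imread("pics/a_top.png")
cv2.imwrite("pics/a_topz.png",cv2.resize(im[220:340,140:540],None,fx=2,fy=2,interpolation=cv2.INTER_CUBIC))
E
```

```text
t 1.35 ee [230.5 580.9 236.7] tooly yaw 1.193 tilt 0.0 w 88.1 F [-0.2  0.1 -0.8] q6 -0.02
delta m [-0.2922 -0.2498 -0.0033] roll -0.378 rows 9.2
```

View pics/a_topz.png

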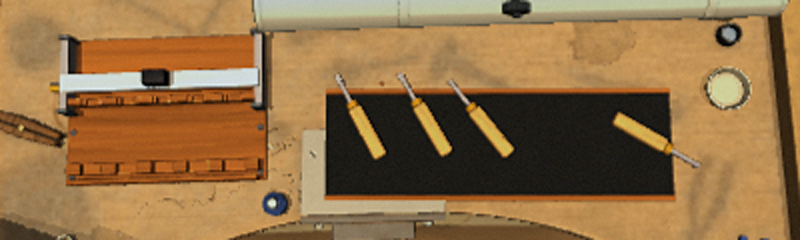

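Call:
move_arm(
  deltas=[
    [0,-0.2922,-0.2498,0,-0.378],
    [0,-0.2922,-0.2498,0,-0.378],
    [0,-0.2922,-0.2498,0,-0.378],
    [0,-0.2922,-0.2498,0,-0.378],
    [0,-0.2922,-0.2498,0,-0.378],
  ],
)

```text
t: 1.77
ee_pos: [327.7, 396.1, 236.8]
orientation: [-0.003, 3.141, 0.0]
ft_force: [0.9, -0.3, -0.8]
width: 87.7
```

Run:
```python
from h import *
to([410,241,240],np.pi/2)
```

```text
t 1.77 ee [327.7 396.1 236.8] tooly yaw 1.573 tilt 0.02 w 87.7 F [ 0.9 -0.3 -0.8] q6 -0.72
delta m [-0.082  -0.1553 -0.0032] roll 0.002 rows 4.2
```

Call:
move_arm(
  deltas=[
    [0,-0.075,-0.15,0,0],
    [0,-0.075,-0.15,0,0],
    [0,-0.075,-0.15,0,0],
    [0,-0.075,-0.15,0,0],
    [0,-0.075,-0.15,0,0],
  ],
)

```text
t: 2.18
ee_pos: [404.5, 242.6, 236.9]
orientation: [0.008, 3.141, -0.002]
ft_force: [0.3, 0.3, -0.4]
width: 87.9
```

Run:
```python
from h import *
to([410,241,240],np.pi/2)
im=get_image("wrist");cv2.imwrite("pics/b_wrist.png",im)
for n in ["rack","front_comb","rear_comb","keeper_grip","keeper_pointer","clip"]:
  for d in place_of("wrist",n)[:3]: print(n,round(d["conf"],2),np.round(d["location"],1))
to([410,241,240],np.pi/2)
```

```text
t 2.18 ee [404.5 242.6 236.9] tooly yaw 1.566 tilt 0.09 w 87.9 F [ 0.3  0.3 -0.4] q6 -1.05
delta m [-0.0056 -0.0016 -0.0031] roll -0.005 rows 0.2
rack 0.84 [408.3 239.1   2.2]
front_comb 0.66 [375.4 239.9  21.1]
rear_comb 0.57 [457.5 243.2  26.1]
keeper_grip 0.76 [481.1 240.9  68.8]
keeper_pointer 0.97 [482.  372.6  44.8]
clip 0.63 [474.  374.6  32.2]
t 2.53 ee [401.7 249.  236.7] tooly yaw 1.573 tilt 0.01 w 87.6 F [-0.3  0.4  0.8] q6 -1.04
delta m [-0.0082 -0.008  -0.0033] roll 0.002 rows 0.3
```

View pics/b_wrist.png

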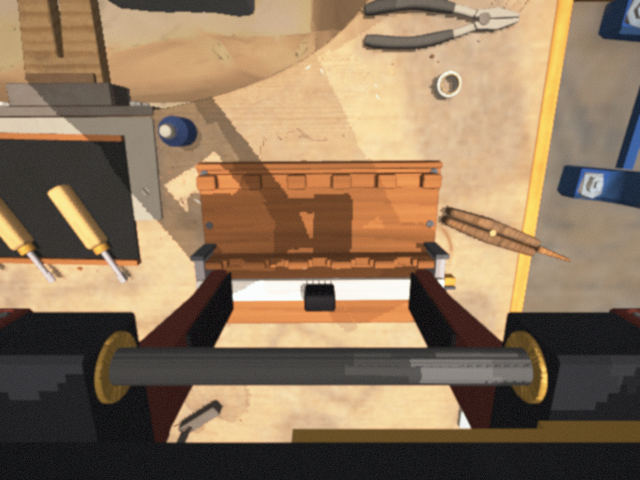

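Run:
```python
from h import *
im=get_image("wrist");K,W=wcam();np.savez("b2.npz",K=K,W=W)
cv2.imwrite("pics/b2.png",im)
cv2.imwrite("pics/b2z.png",cv2.resize(im[130:345,175:475],None,fx=2.66,fy=2.66,interpolation=cv2.INTER_CUBIC))
to([410,241,240],np.pi/2)
P={n:[] for n in ["rack","front_comb","rear_comb","keeper_grip","keeper_pointer","clip"]}
for n in P:
  for d in place_of("wrist",n)[:2]: print(n,round(d["conf"],2),np.round(d["location"],1))
```

```text
t 2.58 ee [401.7 248.9 236.6] tooly yaw 1.573 tilt 0.01 w 87.9 F [ 0.2 -0.2 -0.5] q6 -1.04
delta m [-0.0083 -0.0079 -0.0034] roll 0.003 rows 0.3
rack 0.64 [406.5 236.    0.5]
front_comb 0.7 [374.8 240.   24.3]
rear_comb 0.88 [455.9 239.3  23.7]
keeper_grip 0.95 [481.8 238.3  67.1]
clip 0.55 [475.4 377.5  33.3]
```

View pics/b2z.png

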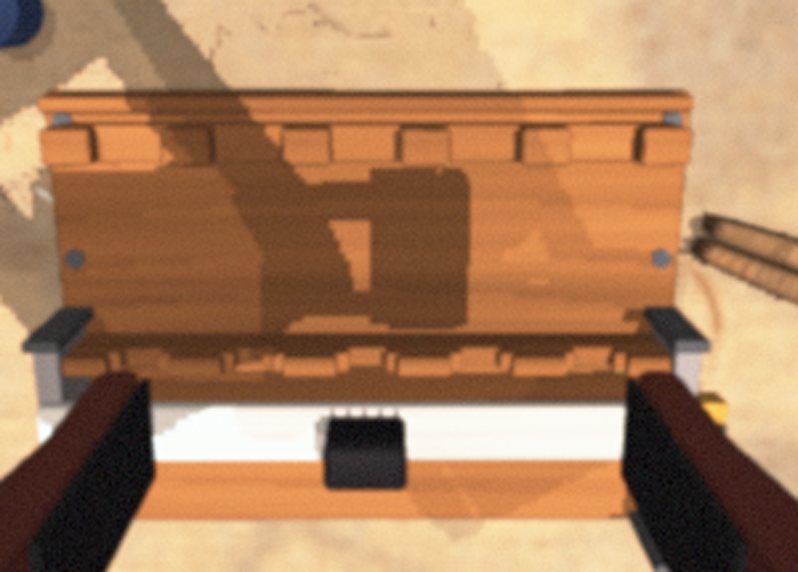

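```bash
cat > rackfit.py <<'E'
from h import *
from scipy.optimize import least_squares
d=np.load("b2.npz");K,W=d["K"],d["W"]
s=2.66
obs=[((42,127),(-36,-129,34)),((690,127),(-36,129,34)),((42,163),(-22,-129,34)),((690,163),(-22,129,34)),
((40,110),(-42,-129,37)),((690,110),(-42,129,37)),((94,145),(-29,-103,34)),((640,145),(-29,103,34)),((283,145),(-29,-32,34)),((449,145),(-29,32,34)),((402,145),(-29,13,34)),((330,145),(-29,-13,34))]
uv=np.array([o[0] for o in obs])/s+[175,130]; P=np.array([o[1] for o in obs],float)
def f(v):
    c,sn=np.cos(v[2]),np.sin(v[2]); p=P@np.array([[c,-sn,0],[sn,c,0],[0,0,1]]).T+[v[0],v[1],0]
    return (w2px(K,W,p)-uv).ravel()
r=least_squares(f,[405,240,0]); print(r.x, r.fun.reshape(-1,2).round(1))
E
python3 rackfit.py
```

```text
[4.03097230e+02 2.42298271e+02 3.36354710e-03] [[ -9.1   0.2]
 [  9.1   0.1]
 [ -7.7   0.8]
 [  7.8   0.7]
 [-10.2   0.7]
 [ 10.7   0.6]
 [ -1.7   0.5]
 [  1.    0.4]
 [ -1.1   0.5]
 [  1.1   0.4]
 [ -0.4   0.5]
 [  0.5   0.5]]
```

```bash
sed -i 's/((42,127).*$/((94,127),(-36,-103,34)),((640,127),(-36,103,34)),((94,163),(-22,-103,34)),((640,163),(-22,103,34)),/; s/((40,110).*37)),((94/((94/' rackfit.py; python3 rackfit.py
python3 - <<'E'
from h import *
d=np.load("b2.npz");K,W=d["K"],d["W"];s=2.66
q=lambda u,v,z: px2w(K,W,np.array([[u,v]])/s+[175,130],z)[0].round(1)
print("bar front edge top L,R",q(155,404,54),q(622,404,54)); print("grip back-top corners",q(327,488,84),q(403,488,84))
print("grip front-top",q(330,420,84),q(403,420,84)); print("clip",q(713,408,44)); print("bar rear edge",q(155,461,54))
to([482,241,150],np.pi/2)
E
```

```text
[4.02727426e+02 2.42486620e+02 3.13060642e-03] [[-2.1 -0.2]
 [ 1.7 -0.3]
 [-0.9  0.4]
 [ 0.7  0.3]
 [-1.5  0.1]
 [ 1.2  0.1]
 [-0.9  0.1]
 [ 1.3  0.1]
 [-0.2  0.1]
 [ 0.6  0.1]]
bar front edge top L,R [469.3 162.3  54. ] [468.8 339.4  54. ]
grip back-top corners [488.3 229.1  84. ] [488.3 256.   84. ]
grip front-top [462.3 230.5  84. ] [462.2 255.8  84. ]
clip [474.6 377.8  44. ]
bar rear edge [493.  160.8  54. ]
t 2.88 ee [402.1 248.  236.7] tooly yaw 1.572 tilt 0.0 w 88.1 F [-0.4 -0.2 -0.2] q6 -1.04
delta m [-0.0799 -0.0071  0.0866] roll 0.001 rows 2.8
```

Call:
move_arm(
  deltas=[
    [0,-0.079,-0.006,0,0],
    [0,-0.079,-0.006,0,0],
    [0,-0.079,-0.006,0.04,0],
    [0,-0.079,-0.006,0.08,0],
    [0,-0.079,-0.006,0.1,0],
  ],
)

```text
t: 3.3
ee_pos: [480.1, 240.7, 133.1]
orientation: [-0.001, -3.138, 0.003]
ft_force: [-1.1, -0.2, -0.5]
width: 87.9
```

Call:
move_arm(
  deltas=[
    [0,0,0,0.03,0],
    [0,0,0,0.06,0],
    [0,0,0,0.06,0],
    [0,0,0,0.06,0],
    [0,0,0,0.06,0],
  ],
)

```text
t: 3.72
ee_pos: [482.0, 242.1, 77.8]
orientation: [-0.0, 3.141, 0.001]
ft_force: [0.3, 0.0, -0.4]
width: 88.0
```

Run:
```python
from h import *
get_image("side")
to([481,242,74],np.pi/2)
im=get_image("wrist");cv2.imwrite("pics/c1.png",im)
```

```text
t 3.77 ee [482.4 242.3  78.4] tooly yaw 1.571 tilt 0.15 w 87.9 F [-0.1  0.4  0.2] q6 -1.13
delta m [ 0.0014 -0.0003  0.0044] roll 0.0 rows 0.1
```

View pics/c1.png

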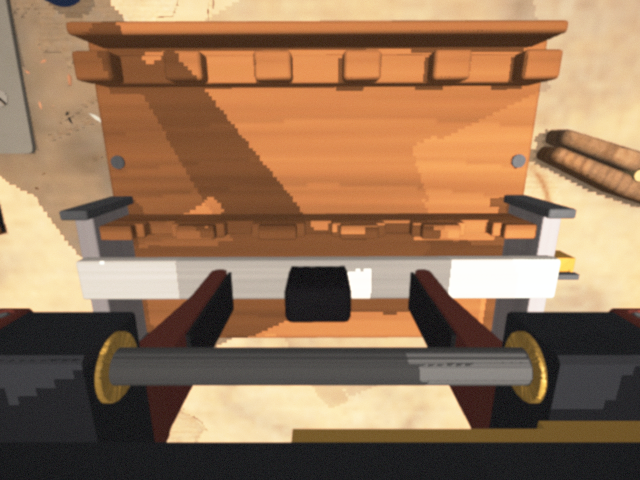

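Call:
move_arm(
  deltas=[
    [0,0,0,0.004,0],
    [200,0,0,0.004,0],
    [200,0,0,0.004,0],
    [200,0,0,0.004,0],
    [200,0,0,0.004,0],
  ],
)

```text
t: 4.23
ee_pos: [481.4, 241.8, 73.0]
orientation: [-0.0, 3.141, 0.0]
ft_force: [-0.1, 0.0, 0.7]
width: 64.4
```

Call:
move_arm(
  deltas=[
    [200,0,0,0,0],
    [200,0,0,0,0],
    [200,0,0,0,0],
    [200,0,0,0,0],
    [200,0,0,0,0],
  ],
)

```text
t: 4.65
ee_pos: [481.3, 241.7, 72.6]
orientation: [0.0, -3.141, 0.0]
ft_force: [0.8, -1.5, 0.1]
width: 31.5
```

Call:
move_arm(
  deltas=[
    [200,0,0,0,0],
    [200,-0.015,0,0,0],
    [200,-0.03,0,0,0],
    [200,-0.044,0,0,0],
    [200,-0.044,0,0,0],
  ],
)

```text
t: 5.07
ee_pos: [526.8, 241.2, 72.6]
orientation: [-0.0, 3.141, -0.001]
ft_force: [2.1, -4.8, 1.7]
width: 29.4
```

Run:
```python
from h import *
im=get_image("wrist");cv2.imwrite("pics/c2.png",im)
to([527,242,74],np.pi/2)
```

```text
t 5.12 ee [526.3 241.2  72.6] tooly yaw 1.571 tilt 0.07 w 30.2 F [ 1.7 -5.3  1.3] q6 -1.16
delta m [-0.0007  0.0008 -0.0014] roll 0.0 rows 0.0
```

View pics/c2.png

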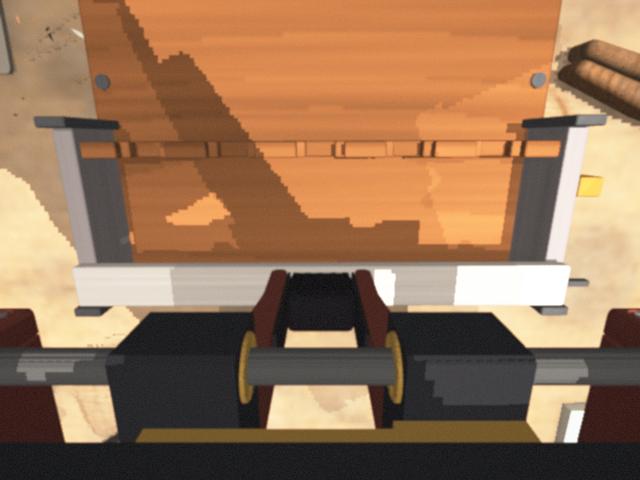

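Call:
move_arm(
  deltas=[
    [200,-0.003,0,0,0],
    [200,-0.005,0,0,0],
    [200,-0.005,0,0,0],
    [200,-0.005,0,0,0],
  ],
)

```text
t: 5.45
ee_pos: [527.3, 241.2, 72.6]
orientation: [0.0, -3.137, 0.002]
ft_force: [-7.9, -3.1, 7.8]
width: 29.6
```

Call:
move_arm(
  deltas=[
    [200,0.005,0,0,0],
    [0,0.005,0,0,0],
    [0,0.005,0,0,0],
    [0,0.005,0,0,0],
    [0,0.005,0,0,0],
  ],
)

```text
t: 5.87
ee_pos: [525.4, 242.1, 72.8]
orientation: [-0.0, 3.141, 0.001]
ft_force: [-0.8, 0.7, 0.6]
width: 52.9
```

Call:
move_arm(
  deltas=[
    [0,0,0,-0.04,0],
    [0,0,0,-0.08,0],
    [0,0.04,0,-0.1,0],
    [0,0.08,0,-0.12,0],
    [0,0.11,-0.02,-0.14,0],
  ],
)

```text
t: 6.28
ee_pos: [417.8, 225.1, 211.0]
orientation: [-0.001, 3.141, 0.002]
ft_force: [0.8, 0.2, 1.3]
width: 85.5
```

Call:
move_arm(
  deltas=[
    [0,0.03,-0.3,-0.03,0],
    [0,0.03,-0.3,-0.03,0],
    [0,0.03,-0.3,-0.03,0],
    [0,0.03,-0.3,-0.03,0],
    [0,0.03,-0.3,-0.03,0],
  ],
)

```text
t: 6.7
ee_pos: [398.1, 16.2, 231.5]
orientation: [-0.002, 3.14, 0.0]
ft_force: [0.7, -0.2, 0.2]
width: 87.8
```

Call:
move_arm(
  deltas=[
    [0,0,-0.07,0,0],
    [0,0,-0.11,0,0],
    [0,0,-0.11,0,0],
    [0,0,-0.11,0,0],
    [0,0,-0.11,0,0],
  ],
)

```text
t: 7.12
ee_pos: [398.5, -93.5, 231.0]
orientation: [0.006, 3.141, 0.0]
ft_force: [-0.4, -0.2, 0.4]
width: 87.6
```

```bash
cat > tools.py <<'E'
from h import *
import sys
cname=sys.argv[1]; out=sys.argv[2]
get_image("side"); get_image("side")
im=get_image(cname);K,W=cam(cname)
vis=im.copy()
def show(n=None):
    # handle = yellowish wood blobs on dark mat ; use network regions
    for d in regions_of(cname,"tool0")[:8]:
        m=d["region"].astype(np.uint8)
        if m.sum()<30: continue
        hsv=cv2.cvtColor(im,cv2.COLOR_BGR2HSV)
        ys,xs=np.nonzero(m); 
        P=px2w(K,W,np.c_[xs,ys],18)[:,:2]
        # handle pixels: saturated
        hm=(hsv[ys,xs,1]>90)&(hsv[ys,xs,2]>90)
        H=P[hm]; c,(w,h),a=cv2.minAreaRect(H.astype(np.float32))
        bx=cv2.boxPoints((c,(w,h),a))
        ctr=np.array(c); e=bx[1]-bx[0]; f=bx[2]-bx[1]; ax=e if np.linalg.norm(e)>np.linalg.norm(f) else f
        ax=ax/np.linalg.norm(ax)
        if (P.mean(0)-ctr)@ax<0: ax=-ax
        print(round(d["conf"],2),"n",len(P),"hc",ctr.round(1),"size",round(w,1),round(h,1),"axis deg",np.degrees(np.arctan2(ax[1],ax[0])).round(1))
        ct,_=cv2.findContours(m,cv2.RETR_EXTERNAL,cv2.CHAIN_APPROX_NONE); cv2.drawContours(vis,ct,-1,(0,0,255),1)
show()
for d in place_of(cname,"tool0"): print("place",round(d["conf"],2),np.round(d["location"],1))
for d in place_of(cname,"tool0_tip"): print("tip",round(d["conf"],2),np.round(d["location"],1))
cv2.imwrite(out,vis); to([400,-60,240],np.pi/2)
E
python3 tools.py wrist pics/d1.png
```

```text
0.89 n 1470 hc [417.1 -97.3] size 81.8 19.3 axis deg 28.3
0.81 n 1928 hc [ 399.9 -362. ] size 85.2 25.3 axis deg -122.0
0.78 n 1340 hc [419.3 -13.1] size 90.8 18.5 axis deg -152.6
0.59 n 1555 hc [ 410.9 -170.1] size 80.5 20.9 axis deg 36.7
place 0.82 [412.9 -17.4  11.7]
place 0.7 [415.6 -98.8  17.8]
place 0.63 [ 403.1 -361.1   13.6]
tip 0.89 [ 477.5 -123.7   12.9]
tip 0.75 [412.3 -15.7  13.1]
t 7.42 ee [398.6 -91.3 230.8] tooly yaw 1.573 tilt 0.01 w 87.9 F [ 0.7 -0.5  0.4] q6 -1.83
delta m [-0.0015  0.0313 -0.0091] roll 0.002 rows 0.8
```

View pics/d1.png

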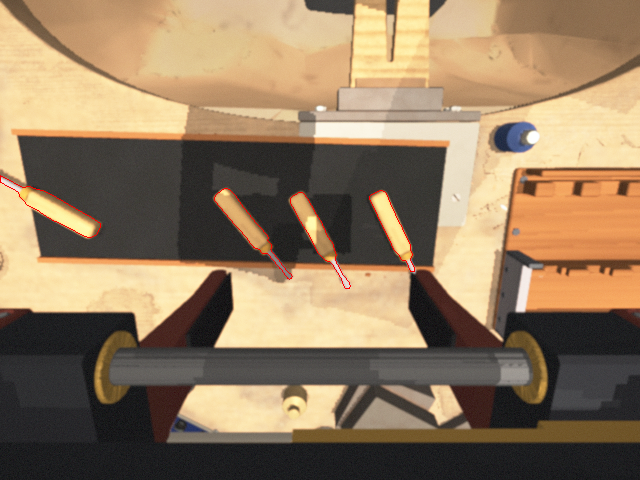

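Call:
move_arm(
  deltas=[
    [110,-0.0124,0.0739,0,-0.478],
    [110,-0.0124,0.0739,0,-0.478],
    [110,-0.0124,0.0739,0.04,-0.478],
    [110,-0.0124,0.0739,0.08,-0.478],
    [110,-0.0124,0.0739,0.11,-0.478],
  ],
)

```text
t: 7.83
ee_pos: [410.6, -16.9, 119.4]
orientation: [-0.758, 3.048, -0.0]
ft_force: [-0.3, 0.6, -0.8]
width: 58.1
```

```bash
python3 tools.py wrist pics/d2.png; python3 -c "
from h import *
to([411,-17.4,21.5],np.radians(117.4))"
```

```text
0.84 n 3599 hc [419.4 -98. ] size 81.6 20.6 axis deg 28.5
0.73 n 2735 hc [422.4 -13.2] size 92.1 17.9 axis deg -153.2
0.58 n 4638 hc [ 422.6 -164.5] size 105.7 24.0 axis deg -143.6
place 0.82 [411.8 -16.8  17. ]
place 0.78 [ 412.9 -172.9   16.2]
place 0.68 [414.5 -98.5  15.8]
tip 0.7 [ 473.8 -121.7   14.7]
tip 0.32 [489.3  25.7  14.5]
t 8.13 ee [412.2 -18.4 122.5] tooly yaw 2.049 tilt 0.16 w 49.9 F [ 0.3 -0.1  0.3] q6 -2.12
delta m [ 0.0297 -0.0314 -0.1175] roll 0.478 rows 3.8
t 8.13 ee [412.2 -18.4 122.5] tooly yaw 2.049 tilt 0.16 w 49.9 F [ 0.3 -0.1  0.3] q6 -2.12
delta m [0.0009 0.0016 0.101 ] roll -0.0 rows 2.4
```

View pics/d2.png

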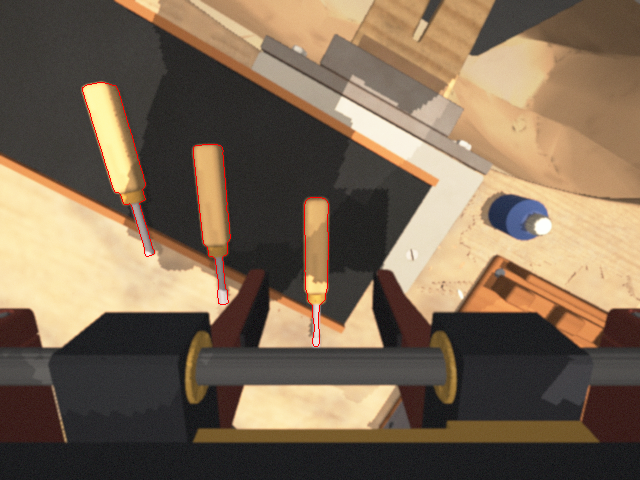

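Call:
move_arm(
  deltas=[
    [110,0,0.001,0.04,0],
    [110,0,0.001,0.08,0],
    [110,0,0.001,0.101,0],
    [110,0,0.001,0.101,0],
    [200,0,0.001,0.101,0],
  ],
)

```text
t: 8.55
ee_pos: [412.5, -17.9, 21.1]
orientation: [-0.742, 3.049, -0.002]
ft_force: [-0.9, 0.4, -0.4]
width: 46.6
```

Call:
move_arm(
  deltas=[
    [230,0,0,0,0],
    [230,0,0,0,0],
    [230,0,0,0,0],
    [230,0,0,0,0],
    [230,0,0,0,0],
  ],
)

```text
t: 8.97
ee_pos: [410.9, -17.7, 20.5]
orientation: [-0.743, 3.051, -0.001]
ft_force: [-0.7, -0.6, 9.3]
width: 17.8
```

Call:
move_arm(
  deltas=[
    [230,0,0,0,0],
    [230,0,0,0,0],
    [230,0,0,-0.02,0],
    [230,0,0,-0.04,0],
    [230,0,0,-0.06,0],
  ],
)

```text
t: 9.38
ee_pos: [409.9, -17.6, 80.4]
orientation: [0.744, -3.051, -0.001]
ft_force: [0.5, 1.1, -0.7]
width: 17.9
```

Run:
```python
from h import *
im=get_image("wrist");cv2.imwrite("pics/d3.png",im)
to([406,332,100],np.pi/2)
```

```text
t 9.43 ee [411.7 -17.7  83.3] tooly yaw 2.049 tilt 0.19 w 18.1 F [ 1.  -0.4  1.6] q6 -2.12
delta m [-0.1559  0.3131 -0.0168] roll 0.478 rows 8.4
```

View pics/d3.png

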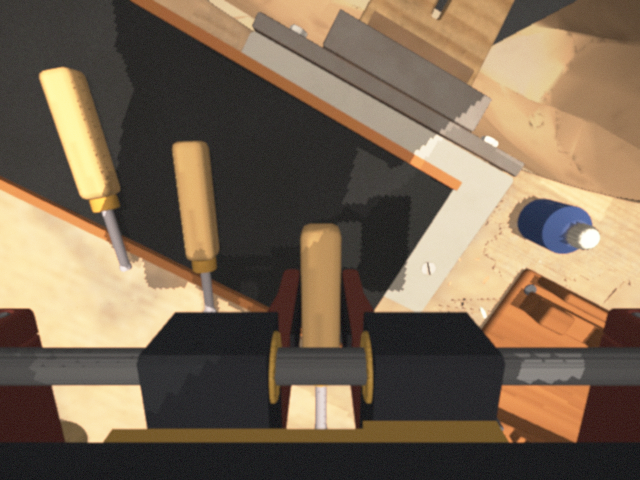

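```bash
cat > butt.py <<'E'
from h import *
import sys
v=float(sys.argv[1]); zt=float(sys.argv[2]) if len(sys.argv)>2 else -2
c=calibration("wrist");K=c["intrinsics"];H=c["hand_eye"]
r=H[:3,:3]@np.linalg.inv(K)@[float(sys.argv[3]) if len(sys.argv)>3 else 320,v,1]; s=(zt-H[2,3])/r[2]; print("tool coords",(H[:3,3]+s*r).round(1))
E
python3 butt.py 226; python3 butt.py 226 -4
```

```text
tool coords [36.5  0.7 -2. ]
tool coords [37.   0.7 -4. ]
```

Call:
move_arm(
  deltas=[
    [230,-0.155,0.313,-0.025,0.478],
    [230,-0.155,0.313,-0.025,0.478],
    [230,-0.155,0.313,-0.025,0.478],
    [230,-0.155,0.313,-0.025,0.478],
    [230,-0.155,0.313,-0.025,0.478],
  ],
)

```text
t: 9.85
ee_pos: [407.5, 160.4, 92.4]
orientation: [-0.01, -3.141, 0.0]
ft_force: [0.5, -0.0, -0.8]
width: 17.8
```

```bash
python3 -c "
from h import *
to([406,332,100],np.pi/2+.003)"
```

```text
t 9.85 ee [407.5 160.4  92.4] tooly yaw 1.565 tilt 0.03 w 17.8 F [ 0.5 -0.  -0.8] q6 -1.22
delta m [ 0.0026  0.1715 -0.0076] roll -0.009 rows 4.1
```

Call:
move_arm(
  deltas=[
    [230,0.0,0.145,0,0],
    [230,0.0,0.145,0,0],
    [230,0.0,0.145,0,0],
    [230,0.0,0.145,0,0],
    [230,0.0,0.145,0,0],
  ],
)

```text
t: 10.27
ee_pos: [408.5, 308.8, 92.6]
orientation: [-0.007, 3.139, 0.003]
ft_force: [-0.3, 0.3, -0.8]
width: 17.9
```

```bash
python3 -c "
from h import *
[get_image('side') for i in range(4)]
to([406,332,60],np.pi/2+.003)"
```

```text
t 10.47 ee [407.3 303.2  92.1] tooly yaw 1.571 tilt 0.1 w 17.7 F [ 0.2  0.6 -0.2] q6 -0.95
delta m [0.0013 0.0288 0.0321] roll -0.003 rows 1.0
```

Call:
move_arm(
  deltas=[
    [230,0.0013,0.0288,0,-0.003],
    [230,0.0013,0.0288,0,-0.003],
    [230,0.0013,0.0288,0.015,-0.003],
    [230,0.0013,0.0288,0.03,-0.003],
    [230,0.0013,0.0288,0.03,-0.003],
  ],
)

```text
t: 10.88
ee_pos: [405.5, 330.8, 60.6]
orientation: [0.003, -3.138, 0.004]
ft_force: [-1.4, -0.1, 0.4]
width: 18.0
```

```bash
python3 -c "
from h import *
[get_image('side') for i in range(3)]
cv2.imwrite('pics/e1.png',get_image('wrist'))
to([406,332,39.5],np.pi/2+.003)"
```

```text
t 11.08 ee [407.1 332.8  63.1] tooly yaw 1.573 tilt 0.02 w 17.7 F [ 0.2  0.3 -0.7] q6 -0.91
delta m [ 0.0011 -0.0008  0.0236] roll -0.001 rows 0.6
```

View pics/e1.png

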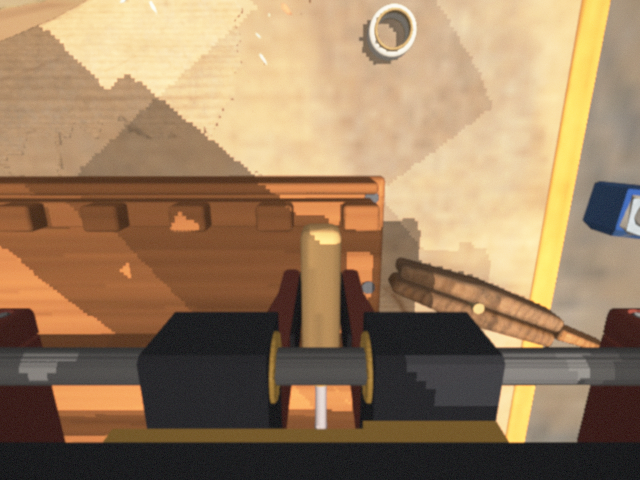

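```bash
python3 -c "
from h import *
K,W=wcam()
print(px2w(K,W,[[318.5,206],[318.5,229],[320,182]],34).round(1), px2w(K,W,[[321,228]],46+9).round(1))"
```

```text
[[367.5 332.7  34. ]
 [379.5 332.7  34. ]
 [355.3 333.4  34. ]] [[373.6 333.9  55. ]]
```

Call:
move_arm(
  deltas=[
    [230,0.002,0,0.012,0],
    [230,0.002,0,0.02,0],
    [230,0.002,0,0.0236,0],
    [230,0.002,0,0.0236,0],
    [230,0.002,0,0.0236,0],
  ],
)

```text
t: 11.5
ee_pos: [404.7, 333.3, 39.0]
orientation: [0.005, -3.141, 0.0]
ft_force: [-0.1, 0.2, -0.9]
width: 17.7
```

```bash
python3 -c "
from h import *
[get_image('side') for i in range(2)]
to([405,332.7,38.5],np.pi/2+.003)"
```

```text
t 11.6 ee [404.9 333.5  39.3] tooly yaw 1.574 tilt 0.03 w 17.7 F [-0.1  0.2 -0.6] q6 -0.91
delta m [-0.0001 -0.0008  0.0008] roll 0.0 rows 0.0
```

Call:
move_arm(
  deltas=[
    [230,0,-0.0005,0.001,0],
    [230,0,-0.0005,0.001,0],
    [165,0,-0.0005,0.001,0],
    [165,0,-0.0005,0.001,0],
    [165,0,-0.0005,0.001,0],
  ],
)

```text
t: 12.02
ee_pos: [404.8, 332.9, 38.1]
orientation: [-0.005, 3.141, 0.0]
ft_force: [0.2, -0.2, -0.4]
width: 30.6
```

Call:
move_arm(
  deltas=[
    [165,0,0,0,0],
    [165,0,0,-0.04,0],
    [165,0,0,-0.08,0],
    [165,0,0,-0.12,0],
    [165,0,0,-0.15,0],
  ],
)

```text
t: 12.43
ee_pos: [405.1, 333.1, 190.8]
orientation: [-0.005, 3.14, 0.002]
ft_force: [0.1, -0.1, -0.5]
width: 31.1
```

```bash
python3 -c "
from h import *
[get_image('side') for i in range(3)]
cv2.imwrite('pics/e2.png',get_image('wrist'))
K,W=wcam(); np.savez('e2.npz',K=K,W=W)
to([405,332.7,38.5],np.pi/2+.003)"
```

```text
t 12.63 ee [404.9 333.  188.7] tooly yaw 1.574 tilt 0.12 w 31.0 F [-0.8 -0.1 -0. ] q6 -0.91
delta m [ 0.0002 -0.0005  0.1502] roll 0.0 rows 3.6
```

View pics/e2.png

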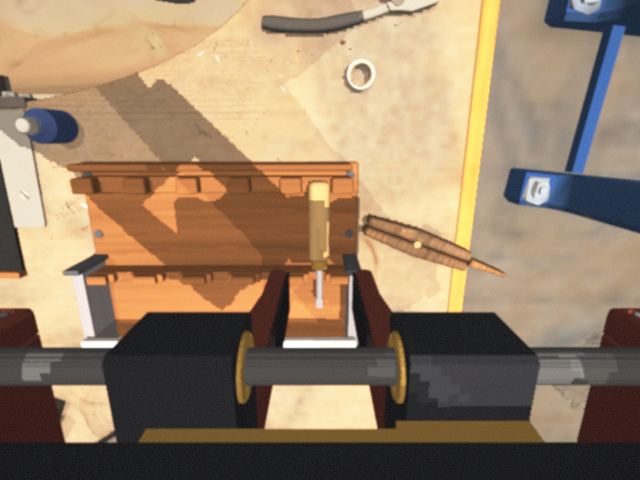

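Call:
move_arm(
  deltas=[
    [110,0,-0.4,0,0],
    [110,0,-0.4,0,0],
    [110,0,-0.4,0,0],
    [110,0,-0.4,0,0],
    [110,0,-0.4,0,0],
  ],
)

```text
t: 13.05
ee_pos: [403.5, 122.6, 186.2]
orientation: [0.007, -3.138, 0.002]
ft_force: [0.3, -1.0, -0.0]
width: 49.7
```

Call:
move_arm(
  deltas=[
    [110,-0.005,-0.2,0,-0.48],
    [110,-0.005,-0.2,0,-0.48],
    [110,-0.005,-0.2,0,-0.48],
    [110,-0.005,-0.2,0,-0.48],
    [110,-0.005,-0.2,0,-0.48],
  ],
)

```text
t: 13.47
ee_pos: [409.2, -53.8, 186.4]
orientation: [0.76, -3.045, -0.002]
ft_force: [0.4, -0.3, 0.2]
width: 49.8
```

```bash
python3 -c "
from h import *
d=np.load('e2.npz');print(px2w(d['K'],d['W'],[[318,183]],40).round(1))"
python3 tools.py wrist pics/f1.png; python3 -c "
from h import *
to([413,-99,120],np.radians(118.4))"
```

```text
[[368.8 332.1  40. ]]
0.86 n 2471 hc [ 410.4 -168.6] size 80.6 21.2 axis deg 36.6
0.79 n 1194 hc [ 410. -341.] size 42.9 24.6 axis deg 57.4
0.6 n 2130 hc [427.3 -90. ] size 106.2 19.5 axis deg -151.7
place 0.96 [ 409.6 -173.9   15.7]
place 0.82 [419.5 -99.5  17.2]
place 0.69 [ 474.7 -123.9   11.7]
tip 0.82 [ 476.6 -124.2   16.8]
t 13.77 ee [409.8 -52.1 186.9] tooly yaw 2.053 tilt 0.14 w 49.9 F [-0.   0.6  0.9] q6 -2.21
delta m [ 0.0124 -0.0023 -0.053 ] roll 0.483 rows 3.9
t 13.77 ee [409.8 -52.1 186.9] tooly yaw 2.053 tilt 0.14 w 49.9 F [-0.   0.6  0.9] q6 -2.21
delta m [ 0.0188 -0.0431  0.0669] roll -0.013 rows 2.0
```

View pics/f1.png

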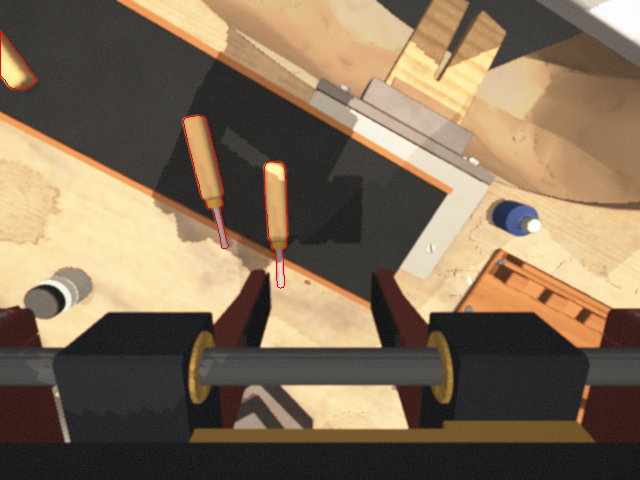

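Call:
move_arm(
  deltas=[
    [110,0.019,-0.043,0,-0.01],
    [110,0.019,-0.043,0,-0.01],
    [110,0.019,-0.043,0.04,-0.01],
    [110,0.019,-0.043,0.08,-0.01],
    [110,0.019,-0.043,0.1,-0.01],
  ],
)

```text
t: 14.18
ee_pos: [412.3, -98.0, 85.1]
orientation: [0.768, -3.043, -0.003]
ft_force: [-0.9, 0.5, -0.4]
width: 50.1
```

```bash
python3 -c "
from h import *
[get_image('side') for i in range(3)]
cv2.imwrite('pics/f2.png',get_image('wrist'))
to([413,-99,21.5],np.radians(118.4))"
```

```text
t 14.38 ee [413.7 -98.7  87.9] tooly yaw 2.066 tilt 0.09 w 49.9 F [0.7 0.4 1.2] q6 -2.33
delta m [ 0.0007 -0.      0.0664] roll -0.001 rows 1.6
```

View pics/f2.png

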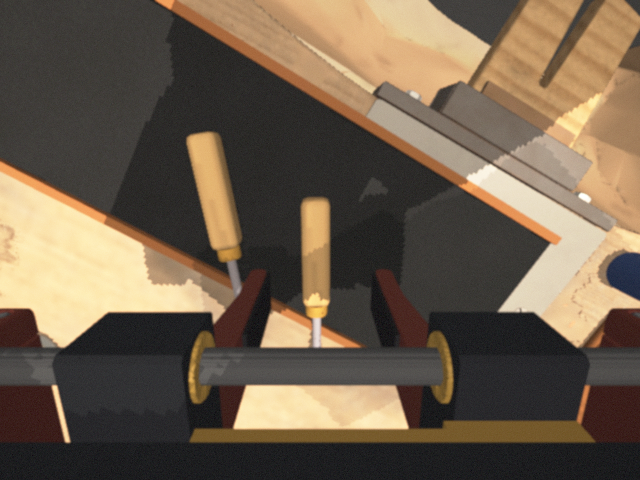

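```bash
python3 butt.py 198 65 316
```

```text
tool coords [37.3 -1.8 65. ]
```

Call:
move_arm(
  deltas=[
    [110,0,-0.001,0.04,0],
    [110,0,-0.001,0.0665,0],
    [110,0,-0.001,0.0665,0],
    [150,0,-0.001,0.0665,0],
    [230,0,-0.001,0.0665,0],
  ],
)

```text
t: 14.8
ee_pos: [415.4, -100.5, 22.7]
orientation: [-0.767, 3.045, -0.001]
ft_force: [-0.8, -0.2, 0.5]
width: 40.3
```

Call:
move_arm(
  deltas=[
    [230,0,0,0,0],
    [230,0,0,0,0],
    [230,0,0,0,0],
    [230,0,0,0,0],
    [230,0,0,0,0],
  ],
)

```text
t: 15.22
ee_pos: [414.7, -100.7, 22.3]
orientation: [-0.766, 3.045, -0.001]
ft_force: [-1.0, 2.6, 9.0]
width: 18.2
```

Call:
move_arm(
  deltas=[
    [230,0,0,0,0],
    [230,0,0,0,0],
    [230,0,0,-0.02,0],
    [230,0,0,-0.04,0],
    [230,0,0,-0.07,0],
  ],
)

```text
t: 15.63
ee_pos: [412.9, -100.3, 91.2]
orientation: [0.766, -3.044, -0.003]
ft_force: [-0.4, 0.1, -0.9]
width: 17.7
```

Run:
```python
from h import *
get_image("side");get_image("side")
im=get_image("wrist");cv2.imwrite("pics/f3.png",im)
to([405,287,100],np.pi/2)
```

```text
t 15.78 ee [ 415.6 -101.    93.2] tooly yaw 2.064 tilt 0.27 w 17.9 F [ 1.1  0.5 -0.7] q6 -2.33
delta m [-0.1744  0.3468 -0.0073] roll 0.493 rows 9.3
```

View pics/f3.png

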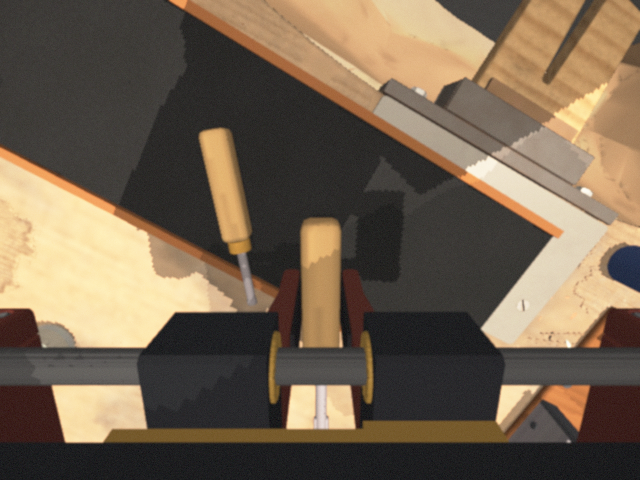

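Call:
move_arm(
  deltas=[
    [230,-0.174,0.347,-0.015,0.493],
    [230,-0.174,0.347,-0.015,0.493],
    [230,-0.174,0.347,-0.015,0.493],
    [230,-0.174,0.347,-0.015,0.493],
    [230,-0.174,0.347,-0.015,0.493],
  ],
)

```text
t: 16.2
ee_pos: [409.2, 78.0, 97.5]
orientation: [-0.009, -3.14, 0.001]
ft_force: [1.3, 0.1, -0.6]
width: 17.7
```

```bash
python3 butt.py 220 -0.7; python3 -c "
from h import *
[get_image('side') for i in range(4)]
to([408,287.5,100],np.pi/2+.003)"
```

```text
tool coords [39.3  0.8 -0.7]
t 16.4 ee [409.3  78.2  97.5] tooly yaw 1.576 tilt 0.09 w 18.3 F [ 1.3 -0.7 -1.8] q6 -1.42
delta m [ 2.000e-04  2.093e-01 -2.600e-03] roll 0.002 rows 5.0
```

Call:
move_arm(
  deltas=[
    [230,0,0.2093,0,0.002],
    [230,0,0.2093,0,0.002],
    [230,0,0.2093,0,0.002],
    [230,0,0.2093,0,0.002],
    [230,0,0.2093,0,0.002],
  ],
)

```text
t: 16.82
ee_pos: [410.2, 285.4, 97.6]
orientation: [-0.005, -3.141, 0.002]
ft_force: [1.0, -0.6, -0.8]
width: 18.1
```

Call:
move_arm(
  deltas=[
    [230,0,0.001,0,0.002],
    [230,0,0.001,0.02,0.002],
    [230,0,0.001,0.036,0.002],
    [230,0,0.001,0.036,0.002],
    [230,0,0.001,0.036,0.002],
  ],
)

```text
t: 17.23
ee_pos: [409.7, 284.5, 61.3]
orientation: [-0.008, -3.139, 0.003]
ft_force: [-0.5, -0.3, 0.3]
width: 17.8
```

```bash
python3 -c "
from h import *
[get_image('side') for i in range(3)]
cv2.imwrite('pics/g1.png',get_image('wrist'))
to([408.5,287.5,40],np.pi/2+.003)"
```

```text
t 17.43 ee [410.8 286.1  63.1] tooly yaw 1.566 tilt 0.07 w 17.9 F [-0.8 -0.2  0.1] q6 -0.98
delta m [0.0023 0.0014 0.0231] roll -0.008 rows 0.6
```

View pics/g1.png

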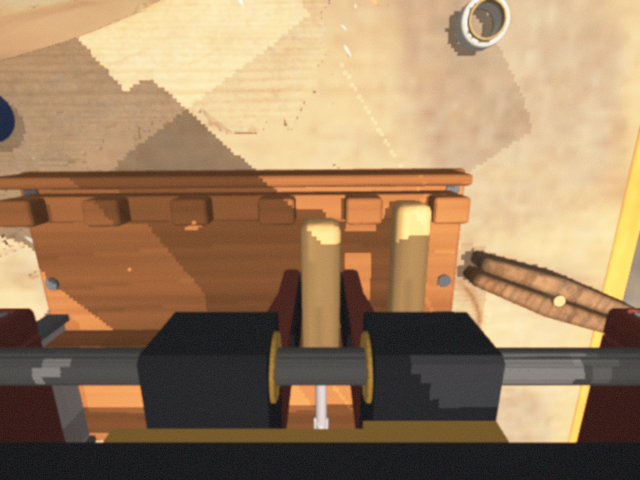

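```bash
python3 -c "
from h import *
K,W=wcam()
print(px2w(K,W,[[320,199],[320,221]],34).round(1))
to([408.5,287.5,40],np.pi/2+.003)"
```

```text
[[367.5 287.   34. ]
 [378.9 287.   34. ]]
t 17.43 ee [410.8 286.1  63.1] tooly yaw 1.566 tilt 0.07 w 17.9 F [-0.8 -0.2  0.1] q6 -0.98
delta m [0.0023 0.0014 0.0231] roll -0.008 rows 0.6
```

Call:
move_arm(
  deltas=[
    [230,0.0023,0.0014,0,-0.006],
    [230,0.0023,0.0014,0.01,-0.006],
    [230,0.0023,0.0014,0.018,-0.006],
    [230,0.0023,0.0014,0.023,-0.006],
    [230,0.0023,0.0014,0.023,-0.006],
  ],
)

```text
t: 17.85
ee_pos: [407.4, 287.8, 38.6]
orientation: [0.005, -3.141, 0.001]
ft_force: [-0.3, 0.5, 1.4]
width: 17.8
```

```bash
python3 -c "
from h import *
[get_image('side') for i in range(2)]
to([408.5,287.5,39.3],np.pi/2+.003)"
```

```text
t 17.95 ee [407.4 287.8  38.7] tooly yaw 1.574 tilt 0.05 w 18.1 F [ 0.7  1.4 -0.3] q6 -0.98
delta m [-0.0011 -0.0003 -0.0006] roll -0.0 rows 0.0
```

Call:
move_arm(
  deltas=[
    [230,0,0,0,0],
    [168,0,0,0,0],
    [168,0,0,0,0],
    [168,0,0,0,0],
    [168,0,0,0,0],
  ],
)

```text
t: 18.37
ee_pos: [407.7, 287.9, 39.3]
orientation: [-0.004, 3.142, -0.0]
ft_force: [-0.0, -0.3, 1.0]
width: 29.9
```

Call:
move_arm(
  deltas=[
    [168,0,0,0,0],
    [168,0,0,-0.04,0],
    [168,0,0,-0.08,0],
    [168,0,0,-0.12,0],
    [168,0,0,-0.15,0],
  ],
)

```text
t: 18.78
ee_pos: [408.1, 288.2, 192.1]
orientation: [-0.004, 3.14, 0.002]
ft_force: [0.8, 0.8, -0.6]
width: 30.0
```

```bash
python3 -c "
from h import *
[get_image('side') for i in range(2)]
cv2.imwrite('pics/g2.png',get_image('wrist'))
K,W=wcam(); np.savez('g2.npz',K=K,W=W)
to([400,0,190],-np.radians(53))"
```

```text
t 18.93 ee [409.1 288.8 191.8] tooly yaw 1.573 tilt 0.33 w 29.9 F [-0.1  0.7 -0.4] q6 -0.98
delta m [ 0.0098 -0.2888  0.0009] roll 2.498 rows 20.0
```

View pics/g2.png

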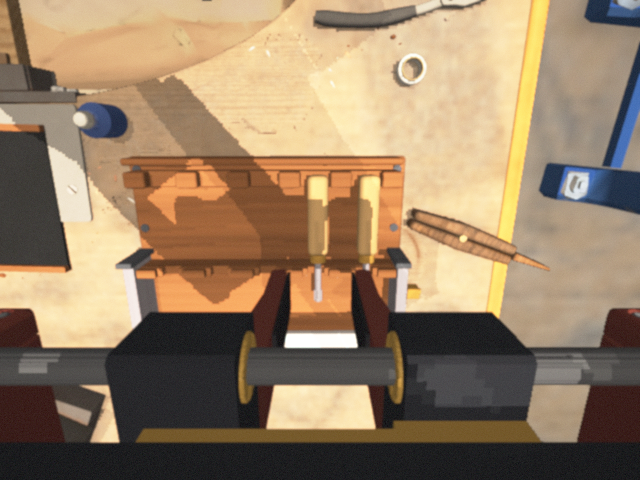

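Call:
move_arm(
  deltas=[
    [110,0.005,-0.45,0,0],
    [110,0.005,-0.45,0,0],
    [110,0.005,-0.45,0,0],
    [110,0.005,-0.45,0,0],
    [110,0.005,-0.45,0,0],
  ],
)

```text
t: 19.35
ee_pos: [404.3, 77.8, 187.9]
orientation: [0.006, -3.139, 0.001]
ft_force: [0.7, -0.6, -0.2]
width: 49.9
```

Call:
move_arm(
  deltas=[
    [110,0.0,-0.24,0,-0.43],
    [110,0.0,-0.24,0,-0.43],
    [110,0.0,-0.24,0,-0.43],
    [110,0.0,-0.24,0,-0.43],
    [110,0.0,-0.24,0,-0.43],
  ],
)

```text
t: 19.77
ee_pos: [405.6, -97.9, 188.0]
orientation: [0.683, -3.064, -0.002]
ft_force: [0.8, 0.4, -0.6]
width: 49.7
```

```bash
python3 tools.py wrist pics/i1.png; python3 -c "
from h import *
to([407.5,-172.5,120],np.radians(115))"
```

```text
0.56 n 2893 hc [ 399.2 -359.4] size 84.0 24.0 axis deg 57.9
0.55 n 2110 hc [ 419.3 -162.2] size 102.4 20.0 axis deg -143.8
place 0.96 [ 410.8 -175.1   14.2]
place 0.64 [ 404.  -361.7   13.6]
tip 0.66 [ 477.5 -123.6   12.9]
t 20.07 ee [406.2 -96.2 188.4] tooly yaw 2.003 tilt 0.13 w 49.9 F [-0.3  0.6  0. ] q6 -2.26
delta m [-0.0095  0.0355 -0.0516] roll 0.432 rows 3.5
t 20.07 ee [406.2 -96.2 188.4] tooly yaw 2.003 tilt 0.13 w 49.9 F [-0.3  0.6  0. ] q6 -2.26
delta m [ 0.0307 -0.07    0.0683] roll -0.004 rows 2.5
```

View pics/i1.png

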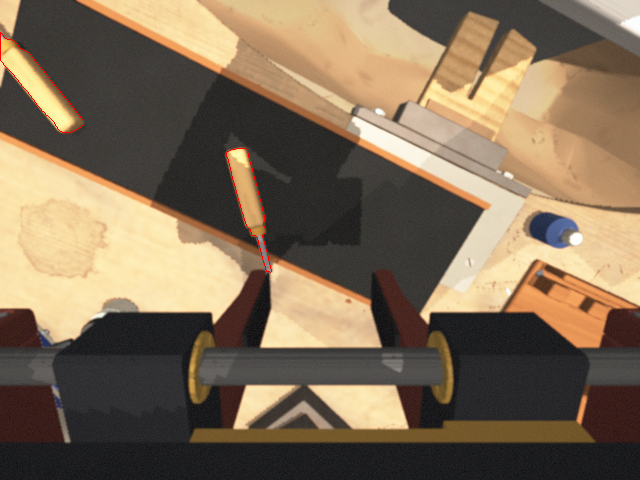

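Call:
move_arm(
  deltas=[
    [110,0.0305,-0.07,0,0],
    [110,0.0305,-0.07,0,0],
    [110,0.0305,-0.07,0.04,0],
    [110,0.0305,-0.07,0.08,0],
    [110,0.0305,-0.07,0.1,0],
  ],
)

```text
t: 20.48
ee_pos: [407.3, -171.4, 86.3]
orientation: [0.676, -3.065, -0.003]
ft_force: [-0.7, -0.8, -0.2]
width: 49.9
```

```bash
python3 -c "
from h import *
[get_image('side') for i in range(3)]
cv2.imwrite('pics/i2.png',get_image('wrist'))
to([408,-172.5,21.5],np.radians(115))"
```

```text
t 20.68 ee [ 408.8 -172.    89.3] tooly yaw 2.006 tilt 0.08 w 49.8 F [-0.3 -0.7 -0. ] q6 -2.43
delta m [ 0.0008 -0.0002  0.0678] roll -0.001 rows 1.6
```

View pics/i2.png

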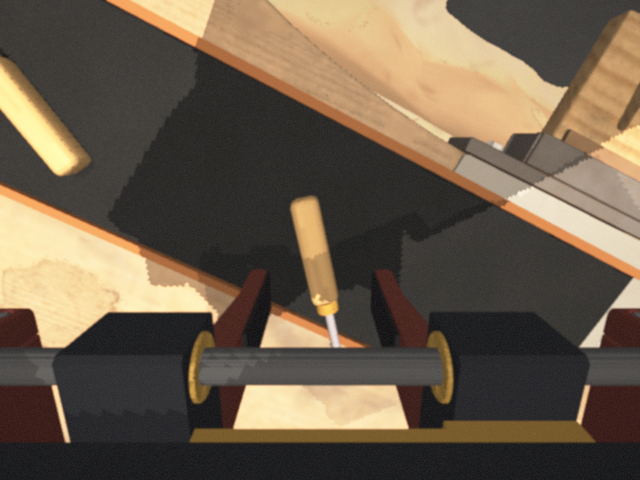

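Call:
move_arm(
  deltas=[
    [110,0.001,-0.001,0.04,0],
    [110,0.001,-0.001,0.067,0],
    [110,0.001,-0.001,0.067,0],
    [150,0.001,-0.001,0.067,0],
    [230,0.001,-0.001,0.067,0],
  ],
)

```text
t: 21.1
ee_pos: [409.3, -174.7, 24.1]
orientation: [-0.675, 3.066, -0.002]
ft_force: [0.4, -0.8, -0.3]
width: 39.6
```

Call:
move_arm(
  deltas=[
    [230,0,0,0,0],
    [230,0,0,0,0],
    [230,0,0,0,0],
    [230,0,0,0,0],
    [230,0,0,0,0],
  ],
)

```text
t: 21.52
ee_pos: [408.8, -174.9, 23.5]
orientation: [-0.673, 3.067, -0.002]
ft_force: [-1.0, 0.5, 11.8]
width: 17.7
```

Call:
move_arm(
  deltas=[
    [230,0,0,0,0],
    [230,0,0,0,0],
    [230,0,0,-0.02,0],
    [230,0,0,-0.04,0],
    [230,0,0,-0.07,0],
  ],
)

```text
t: 21.93
ee_pos: [406.9, -174.1, 92.2]
orientation: [0.673, -3.066, -0.003]
ft_force: [0.4, 0.4, -0.3]
width: 17.6
```

Run:
```python
from h import *
get_image("side");get_image("side")
im=get_image("wrist");cv2.imwrite("pics/i3.png",im)
to([408,242.5,100],np.pi/2)
```

```text
t 22.08 ee [ 409.5 -175.3   94.3] tooly yaw 2.003 tilt 0.28 w 17.8 F [-0.3 -0.1 -0.2] q6 -2.43
delta m [-0.1737  0.3799 -0.0066] roll 0.432 rows 10.0
```

View pics/i3.png

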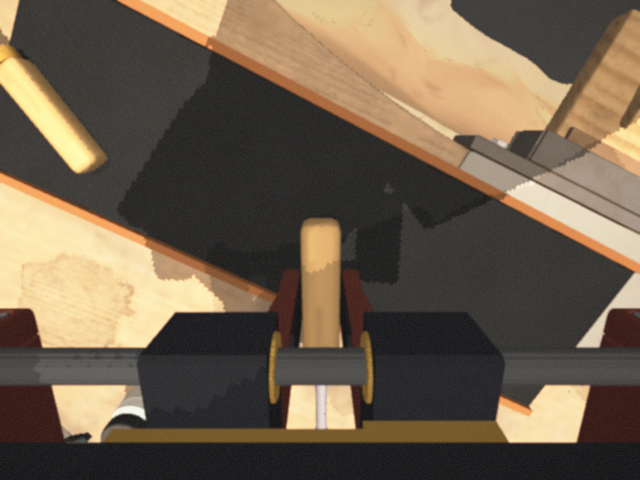

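Call:
move_arm(
  deltas=[
    [230,-0.1737,0.38,-0.01,0.432],
    [230,-0.1737,0.38,-0.01,0.432],
    [230,-0.1737,0.38,-0.01,0.432],
    [230,-0.1737,0.38,-0.01,0.432],
    [230,-0.1737,0.38,-0.01,0.432],
  ],
)

```text
t: 22.5
ee_pos: [407.5, 8.6, 96.0]
orientation: [-0.01, -3.14, 0.0]
ft_force: [1.3, -0.2, -1.0]
width: 17.9
```

```bash
python3 -c "
from h import *
[get_image('side') for i in range(3)]
to([408,242.4,100],np.pi/2+.003)"
```

```text
t 22.65 ee [407.4  10.3  96. ] tooly yaw 1.578 tilt 0.08 w 17.9 F [ 0.4 -0.  -1. ] q6 -1.58
delta m [-0.0021  0.2321 -0.004 ] roll 0.004 rows 5.6
```

Call:
move_arm(
  deltas=[
    [230,-0.001,0.208,-0.004,0],
    [230,-0.001,0.208,-0.004,0],
    [230,-0.001,0.208,-0.004,0],
    [230,-0.001,0.208,-0.004,0],
    [230,-0.001,0.208,-0.004,0],
  ],
)

```text
t: 23.07
ee_pos: [409.0, 216.1, 100.1]
orientation: [-0.002, -3.141, 0.001]
ft_force: [0.4, -0.3, -0.7]
width: 17.8
```

Call:
move_arm(
  deltas=[
    [230,0,0.024,0,0.004],
    [230,0,0.024,0.0,0.004],
    [230,0,0.024,0.015,0.004],
    [230,0,0.024,0.034,0.004],
    [230,0,0.024,0.034,0.004],
  ],
)

```text
t: 23.48
ee_pos: [407.6, 237.3, 63.9]
orientation: [-0.007, -3.137, 0.004]
ft_force: [-0.4, -1.2, -0.1]
width: 17.6
```

```bash
python3 -c "
from h import *
[get_image('side') for i in range(3)]
cv2.imwrite('pics/j1.png',get_image('wrist'))
to([408,242.4,40.5],np.pi/2+.003)"
```

```text
t 23.68 ee [409.6 238.8  67. ] tooly yaw 1.566 tilt 0.01 w 17.9 F [0.2 0.5 0.3] q6 -1.06
delta m [0.0016 0.0036 0.0265] roll -0.008 rows 0.6
```

View pics/j1.png

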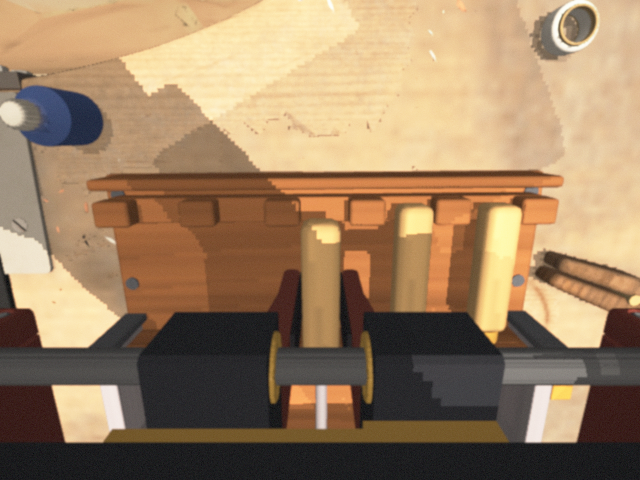

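Call:
move_arm(
  deltas=[
    [230,0.0016,0.0035,0,-0.008],
    [230,0.0016,0.0035,0.01,-0.008],
    [230,0.0016,0.0035,0.018,-0.008],
    [230,0.0016,0.0035,0.026,-0.008],
    [230,0.0016,0.0035,0.026,-0.008],
  ],
)

```text
t: 24.1
ee_pos: [407.5, 243.2, 39.7]
orientation: [0.008, -3.141, 0.0]
ft_force: [-0.0, -0.3, 0.8]
width: 17.8
```

```bash
python3 -c "
from h import *
[get_image('side') for i in range(2)]
to([408,242.4,40.5],np.pi/2+.003)"
```

```text
t 24.2 ee [407.2 243.   39.9] tooly yaw 1.576 tilt 0.06 w 18.0 F [-0.3  0.   0. ] q6 -1.06
delta m [-0.0008 -0.0006 -0.0006] roll 0.002 rows 0.0
```

Call:
move_arm(
  deltas=[
    [230,0,0,0.0005,0],
    [168,0,0,0.0005,0],
    [168,0,0,0.0005,0],
    [168,0,0,0.0005,0],
    [168,0,0,0.0005,0],
  ],
)

```text
t: 24.62
ee_pos: [407.5, 243.2, 40.2]
orientation: [-0.007, 3.142, 0.0]
ft_force: [-0.6, 0.4, 0.3]
width: 30.0
```

Call:
move_arm(
  deltas=[
    [168,0,0,0,0],
    [168,0,0,-0.04,0],
    [168,0,0,-0.08,0],
    [168,0,0,-0.12,0],
    [168,0,0,-0.15,0],
  ],
)

```text
t: 25.03
ee_pos: [407.9, 243.4, 192.9]
orientation: [-0.007, 3.14, 0.001]
ft_force: [1.3, 0.2, -0.6]
width: 30.0
```

Call:
move_arm(
  deltas=[
    [110,0.02,-0.4,0,0],
    [110,0.02,-0.4,0,0],
    [110,0.02,-0.4,0,0],
    [110,0.02,-0.4,0,0],
    [110,0.02,-0.4,0,0],
  ],
)

```text
t: 25.45
ee_pos: [397.5, 33.5, 190.5]
orientation: [-0.009, 3.141, -0.0]
ft_force: [1.4, -0.2, -0.0]
width: 49.6
```

Call:
move_arm(
  deltas=[
    [110,0.0,-0.2,-0.02,0.62],
    [110,0.0,-0.2,-0.02,0.62],
    [110,0.0,-0.2,-0.02,0.62],
    [110,0.0,-0.2,-0.02,0.62],
    [110,0.0,-0.2,-0.02,0.62],
  ],
)

```text
t: 25.87
ee_pos: [398.6, -167.6, 210.8]
orientation: [0.962, 2.989, -0.0]
ft_force: [0.6, 0.4, -0.0]
width: 49.9
```

```bash
python3 tools.py wrist pics/k1.png; python3 -c "
from h import *
to([402,-359,190],np.radians(-32))"
```

```text
0.87 n 293 hc [ 396.2 -346. ] size 66.0 5.9 axis deg 54.5
place 0.82 [ 404.1 -360.7   13.6]
t 26.17 ee [ 398.5 -164.1  210. ] tooly yaw 0.957 tilt 0.05 w 49.6 F [-0.7  0.2  0.9] q6 -1.38
delta m [ 0.0588  0.0859 -0.03  ] roll -0.614 rows 4.9
t 26.17 ee [ 398.5 -164.1  210. ] tooly yaw 0.957 tilt 0.05 w 49.6 F [-0.7  0.2  0.9] q6 -1.38
delta m [-0.1151 -0.1573  0.0198] roll 1.515 rows 12.1
```

View pics/k1.png

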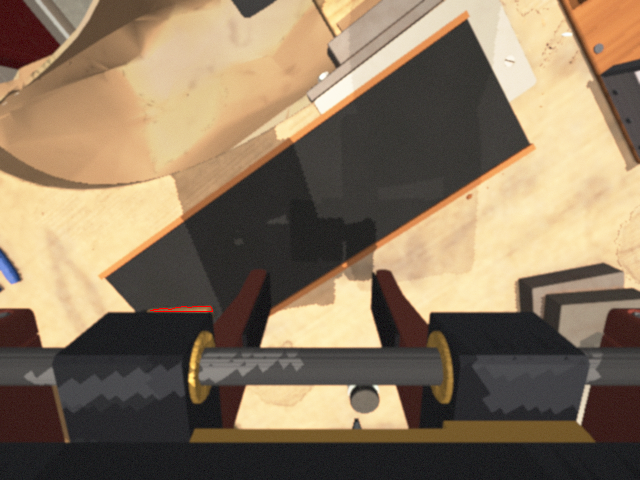

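Call:
move_arm(
  deltas=[
    [110,-0.115,-0.157,0,0.62],
    [110,-0.115,-0.157,0,0.62],
    [110,-0.115,-0.157,0,0.62],
    [110,-0.115,-0.157,0,0.62],
    [110,-0.115,-0.157,0,0.62],
  ],
)

```text
t: 26.58
ee_pos: [403.0, -361.1, 210.2]
orientation: [1.823, 2.557, -0.001]
ft_force: [-0.1, -1.0, -0.6]
width: 49.8
```

Call:
move_arm(
  deltas=[
    [110,0,0,0,0.62],
    [110,0,0,0,0.62],
    [110,0,0,0,0.62],
    [110,0,0,0,0.62],
    [110,0,0,0,0.62],
  ],
)

```text
t: 27.0
ee_pos: [402.9, -357.7, 209.8]
orientation: [-2.516, -1.88, 0.0]
ft_force: [0.3, 0.3, -0.0]
width: 49.7
```

Call:
move_arm(
  deltas=[
    [110,0,0,0,0.275],
    [110,0,0,0,0.275],
    [110,0,0,0,0.275],
  ],
)

```text
t: 27.25
ee_pos: [402.9, -357.7, 209.9]
orientation: [-2.749, -1.519, 0.0]
ft_force: [-0.4, 0.3, 0.4]
width: 49.6
```

```bash
python3 tools.py wrist pics/k2.png; python3 -c "
from h import *
to([402,-359,120],np.radians(-32))"
```

```text
0.81 n 1601 hc [ 400.2 -364.5] size 82.2 17.4 axis deg -121.3
place 0.85 [ 403.7 -361.5   11.6]
t 27.55 ee [ 402.4 -359.1  210.2] tooly yaw -0.557 tilt 0.01 w 49.7 F [ 0.5 -0.8  0.2] q6 -0.19
delta m [ 0.2527 -0.1602 -0.0298] roll -2.128 rows 17.0
t 27.55 ee [ 402.4 -359.1  210.2] tooly yaw -0.557 tilt 0.01 w 49.7 F [ 0.5 -0.8  0.2] q6 -0.19
delta m [-0.0001 -0.0004  0.0902] roll 0.002 rows 2.2
```

View pics/k2.png

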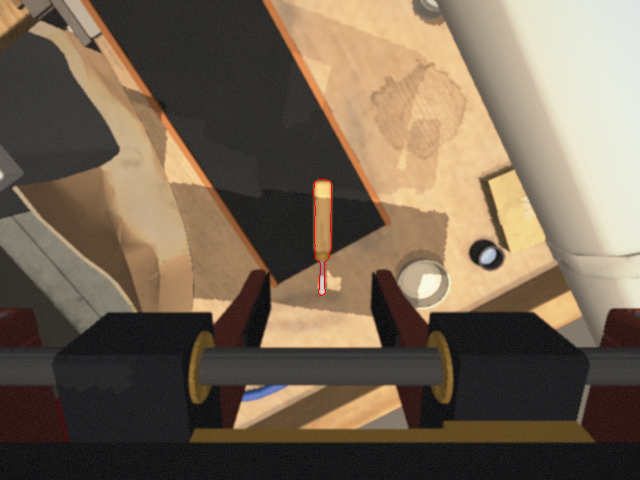

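Call:
move_arm(
  deltas=[
    [110,-0.001,0,0.04,0],
    [110,-0.001,0,0.08,0],
    [110,-0.001,0,0.12,0],
    [110,-0.001,0,0.15,0],
    [110,-0.001,0,0.16,0],
  ],
)

```text
t: 27.97
ee_pos: [399.6, -358.5, 46.2]
orientation: [-2.742, -1.52, 0.003]
ft_force: [-0.6, 1.6, 0.7]
width: 49.8
```

```bash
python3 -c "
from h import *
[get_image('side') for i in range(3)]
cv2.imwrite('pics/k3.png',get_image('wrist'))
to([402.8,-360,21.5],np.radians(-32))"
```

```text
t 28.17 ee [ 402.4 -361.1   51.4] tooly yaw -0.559 tilt 0.09 w 49.9 F [ 0.6 -0.2  0.8] q6 -0.19
delta m [ 0.0011 -0.0003  0.0299] roll -0.001 rows 0.7
```

View pics/k3.png

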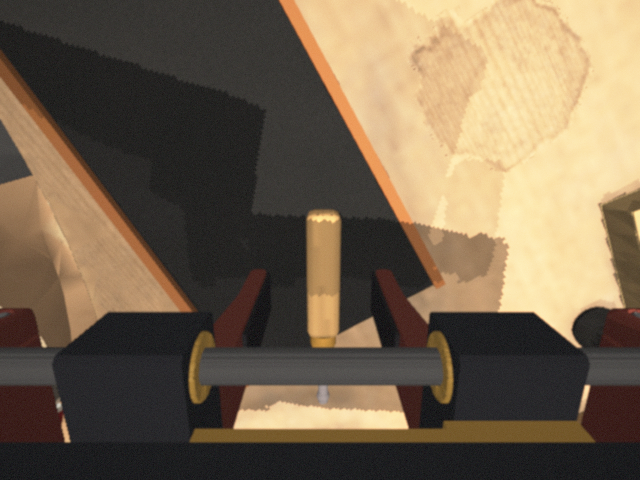

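Call:
move_arm(
  deltas=[
    [110,0.001,0,0.02,0],
    [110,0.001,0,0.0295,0],
    [110,0.001,0,0.0295,0],
    [150,0.001,0,0.0295,0],
    [230,0.001,0,0.0295,0],
  ],
)

```text
t: 28.58
ee_pos: [402.8, -360.1, 21.8]
orientation: [2.747, 1.521, 0.001]
ft_force: [-1.0, 0.5, -0.1]
width: 39.7
```

Call:
move_arm(
  deltas=[
    [230,0,0,0,0],
    [230,0,0,0,0],
    [230,0,0,0,0],
    [230,0,0,0,0],
    [230,0,0,0,0],
  ],
)

```text
t: 29.0
ee_pos: [402.5, -359.8, 21.2]
orientation: [2.748, 1.521, 0.0]
ft_force: [-0.4, 0.6, 5.4]
width: 17.9
```

Call:
move_arm(
  deltas=[
    [230,0,0,0,0],
    [230,0,0,0,0],
    [230,0,0,-0.02,0],
    [230,0,0,-0.04,0],
    [230,0,0,-0.08,0],
  ],
)

```text
t: 29.42
ee_pos: [400.2, -357.7, 98.4]
orientation: [-2.743, -1.518, 0.003]
ft_force: [0.3, -0.2, -0.4]
width: 17.9
```

```bash
python3 butt.py 211 28
python3 - <<'E'
from h import *
get_image("side");get_image("side")
im=get_image("wrist");cv2.imwrite("pics/k4.png",im)
to([390,152.4,110],np.pi/2)
E
```

```text
tool coords [38.1 -0.8 28. ]
t 29.57 ee [ 403.7 -360.9  103.2] tooly yaw -0.56 tilt 0.31 w 17.9 F [-0.4 -0.7 -1.5] q6 -0.19
delta m [ 0.4277 -0.284  -0.0088] roll -2.13 rows 17.0
```

View pics/k4.png

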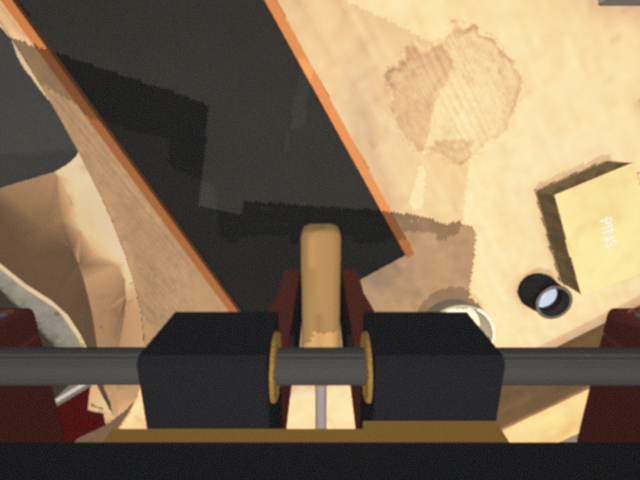

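Call:
move_arm(
  deltas=[
    [230,0.428,-0.284,-0.015,-2.13],
    [230,0.428,-0.284,-0.015,-2.13],
    [230,0.428,-0.284,-0.015,-2.13],
    [230,0.428,-0.284,-0.015,-2.13],
    [230,0.428,-0.284,-0.015,-2.13],
  ],
)

```text
t: 29.98
ee_pos: [395.4, -149.4, 105.8]
orientation: [-2.14, -2.297, 0.001]
ft_force: [1.3, 0.5, 0.0]
width: 18.2
```

Run:
```python
from h import *
to([390,152,110],np.pi/2)
```

```text
t 29.98 ee [ 395.4 -149.4  105.8] tooly yaw 0.071 tilt 0.11 w 18.2 F [1.3 0.5 0. ] q6 -0.46
delta m [ 0.3011  0.0159 -0.0039] roll -1.5 rows 12.0
```

Call:
move_arm(
  deltas=[
    [230,0.2,0.01,-0.004,-0.62],
    [230,0.2,0.01,-0.004,-0.62],
    [230,0.2,0.01,-0.004,-0.62],
    [230,0.2,0.01,-0.004,-0.62],
    [230,0.2,0.01,-0.004,-0.62],
  ],
)

```text
t: 30.4
ee_pos: [392.3, 51.1, 110.0]
orientation: [-1.336, -2.842, 0.001]
ft_force: [0.7, -0.4, -0.5]
width: 17.6
```

Run:
```python
from h import *
to([395,152,110],np.pi/2)
```

```text
t 30.4 ee [392.3  51.1 110. ] tooly yaw 0.692 tilt 0.11 w 17.6 F [ 0.7 -0.4 -0.5] q6 -0.59
delta m [ 0.0759  0.0664 -0.    ] roll -0.879 rows 7.0
```

Call:
move_arm(
  deltas=[
    [230,0.076,0.066,0,-0.62],
    [230,0.076,0.066,0,-0.62],
    [230,0.076,0.066,0,-0.62],
    [230,0.076,0.066,0,-0.62],
    [230,0.076,0.066,0,-0.62],
  ],
)

```text
t: 30.82
ee_pos: [395.8, 150.8, 109.8]
orientation: [-0.401, -3.114, 0.001]
ft_force: [-0.6, -0.2, -0.6]
width: 17.8
```

Call:
move_arm(
  deltas=[
    [230,0,0,0,-0.26],
    [230,0,0,0,-0.26],
    [230,0,0,0,-0.26],
    [230,0,0,0,-0.26],
  ],
)

```text
t: 31.15
ee_pos: [396.1, 149.2, 110.0]
orientation: [-0.013, -3.14, 0.001]
ft_force: [1.0, -1.0, 0.8]
width: 17.5
```

Run:
```python
from h import *
[get_image('side') for i in range(3)]
im=get_image("wrist");cv2.imwrite("pics/l1.png",im)
to([405.5,152,63],np.pi/2+.003)
```

```text
t 31.35 ee [396.6 149.4 110.6] tooly yaw 1.563 tilt 0.02 w 18.0 F [ 0.5  0.5 -1. ] q6 -1.23
delta m [-0.0089  0.0027  0.0476] roll -0.011 rows 1.2
```

View pics/l1.png

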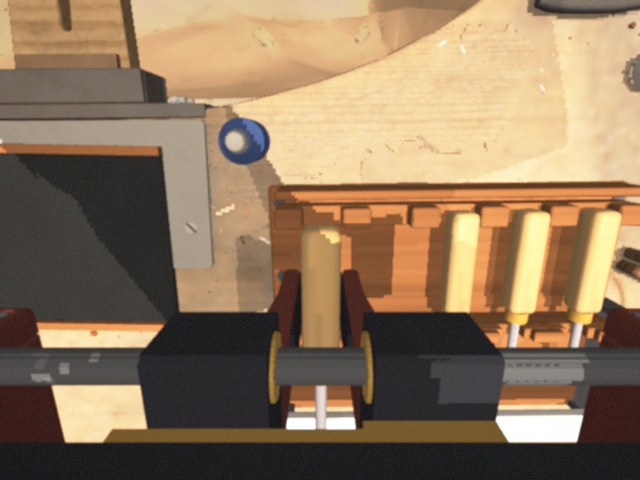

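Call:
move_arm(
  deltas=[
    [230,-0.0085,0.0027,0,-0.01],
    [230,-0.0085,0.0027,0.0,-0.01],
    [230,-0.0085,0.0027,0.025,-0.01],
    [230,-0.0085,0.0027,0.045,-0.01],
    [230,-0.0085,0.0027,0.045,-0.01],
  ],
)

```text
t: 31.77
ee_pos: [403.9, 151.6, 63.5]
orientation: [0.006, -3.138, 0.002]
ft_force: [-0.8, 0.7, -0.3]
width: 17.9
```

Run:
```python
from h import *
[get_image('side') for i in range(3)]
im=get_image("wrist");cv2.imwrite("pics/l2.png",im)
to([405.0,152,38.5],np.pi/2+.003)
```

```text
t 31.97 ee [405.8 152.3  66.5] tooly yaw 1.575 tilt 0.06 w 17.8 F [-0.2  0.2 -0.6] q6 -1.24
delta m [ 0.0008 -0.0003  0.028 ] roll 0.001 rows 0.7
```

View pics/l2.png

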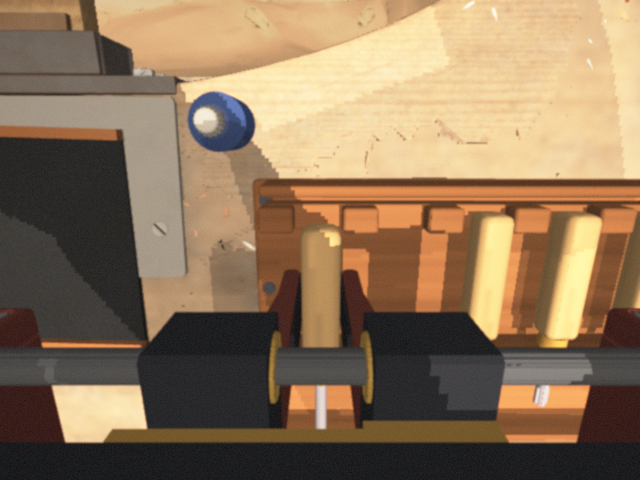

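```bash
python3 -c "
from h import *
K,W=wcam()
print(px2w(K,W,[[318.5,207],[318.5,231]],34).round(1))"
```

```text
[[367.3 152.1  34. ]
 [380.2 152.2  34. ]]
```

Call:
move_arm(
  deltas=[
    [230,0.001,0,0.0,0],
    [230,0.001,0,0.01,0],
    [230,0.001,0,0.02,0],
    [230,0.001,0,0.027,0],
    [230,0.001,0,0.0275,0],
  ],
)

```text
t: 32.38
ee_pos: [404.2, 152.1, 37.5]
orientation: [0.007, -3.141, 0.0]
ft_force: [-0.2, -0.9, 8.4]
width: 17.4
```

```bash
python3 -c "
from h import *
[get_image('side') for i in range(2)]
to([405,152,38.2],np.pi/2+.003)"
```

```text
t 32.48 ee [404.1 152.1  37.6] tooly yaw 1.575 tilt 0.04 w 18.0 F [-1.   0.4  0.4] q6 -1.24
delta m [-0.0009 -0.0001 -0.0006] roll 0.002 rows 0.0
```

Seated; release and look.

Call:
move_arm(
  deltas=[
    [230,0,0,0,0],
    [168,0,0,0,0],
    [168,0,0,0,0],
    [168,0,0,0,0],
    [168,0,0,0,0],
  ],
)

```text
t: 32.9
ee_pos: [404.1, 152.1, 38.2]
orientation: [0.007, -3.141, 0.0]
ft_force: [0.4, -0.4, 0.1]
width: 29.7
```

Call:
move_arm(
  deltas=[
    [168,0,0,0,0],
    [168,0,0,-0.04,0],
    [168,0,0,-0.08,0],
    [168,0,0,-0.12,0],
    [168,0,0,-0.15,0],
  ],
)

```text
t: 33.32
ee_pos: [404.5, 152.2, 190.8]
orientation: [-0.007, 3.14, 0.001]
ft_force: [1.0, 0.1, 0.4]
width: 29.8
```

Call:
move_arm(
  deltas=[
    [168,0.02,0.09,-0.02,0],
    [168,0.02,0.09,-0.02,0],
    [168,0.02,0.09,-0.02,0],
    [0,0.02,0.09,-0.02,0],
    [0,0.02,0.09,-0.02,0],
  ],
)

```text
t: 33.73
ee_pos: [383.3, 242.0, 208.0]
orientation: [0.011, -3.141, 0.001]
ft_force: [0.7, -0.6, -0.7]
width: 39.8
```

Run:
```python
from h import *
[get_image('side') for i in range(3)]
im=get_image("wrist");K,W=wcam();np.savez('m1.npz',K=K,W=W);cv2.imwrite("pics/m1.png",im)
for c in ["wrist","top","side"]:
  if c!="wrist": cv2.imwrite(f"pics/m1{c}.png",get_image(c))
  for n in ["tool0","tool0_tip","keeper_pointer","clip"]:
    for d in place_of(c,n): print(c,n,round(d["conf"],2),np.round(np.array(d["location"])-[403,242.4,0],1))
to([525,242.4,73],np.pi/2+.003)
```

```text
wrist tool0 0.96 [ 4.  48.8 32.7]
wrist tool0 0.9 [ 7.1  0.1 30.7]
wrist tool0 0.76 [  5.2 -89.3  28.3]
wrist tool0 0.58 [ 0.7 91.4 32.8]
wrist tool0_tip 0.65 [88.4  0.9 29.8]
wrist keeper_pointer 0.2 [53.7 -2.4 23.9]
wrist clip 0.51 [ 72.9 135.6  34. ]
top tool0 0.83 [  2.  -92.6  32.9]
top tool0_tip 0.53 [85.   3.2 31.5]
top tool0_tip 0.38 [ 87.2 -87.   30.7]
side tool0 0.63 [ 5.1 45.9 35.6]
side tool0 0.61 [ 0.2 92.9 30.6]
side tool0 0.6 [119.6 132.4  48.2]
side tool0 0.54 [  3.1 -90.2  31. ]
side tool0 0.47 [ 3.  -2.  32.3]
side tool0_tip 0.73 [88.3  3.5 28.9]
side keeper_pointer 0.62 [120.8 132.9  49.3]
side clip 0.37 [ 73.  135.9  25.2]
t 34.63 ee [383.8 242.1 208.3] tooly yaw 1.575 tilt 0.01 w 87.7 F [0.1 0.  0.1] q6 -1.04
delta m [-0.1412 -0.0003  0.1353] roll 0.002 rows 4.7
```

View pics/m1.png

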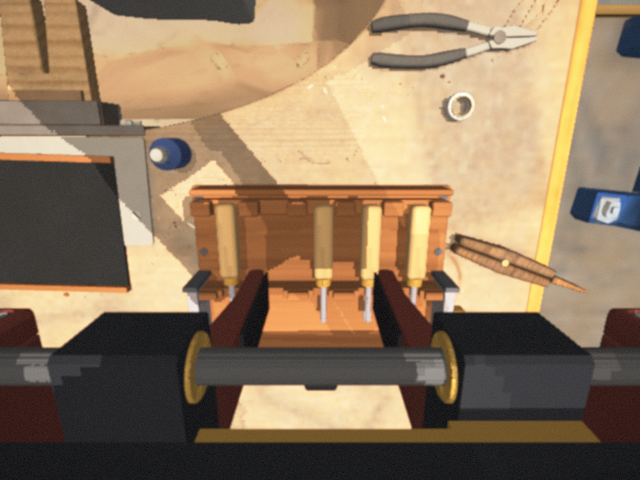

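Call:
move_arm(
  deltas=[
    [0,-0.142,0,0,0],
    [0,-0.142,0,0,0],
    [0,-0.142,0,0,0],
    [0,-0.142,0,0.02,0],
    [0,-0.142,0,0.06,0],
  ],
)

```text
t: 35.05
ee_pos: [533.7, 244.4, 151.9]
orientation: [-0.005, 3.129, 0.008]
ft_force: [0.2, 0.3, -1.2]
width: 87.9
```

Run:
```python
from h import *
[get_image('side') for i in range(3)]
im=get_image("wrist");K,W=wcam();np.savez('n1.npz',K=K,W=W);cv2.imwrite("pics/n1.png",im)
for n in ["keeper_pointer","clip","keeper_grip"]:
    for d in place_of("wrist",n): print(n,round(d["conf"],2),np.round(np.array(d["location"]),1))
to([526.5,242.4,74],np.pi/2+.003)
```

```text
keeper_pointer 0.9 [527.3 375.3  47.9]
keeper_pointer 0.59 [476.1 377.2  31.3]
clip 0.69 [477.  374.6  32. ]
keeper_grip 0.68 [524.5 240.1  66.5]
keeper_grip 0.35 [487.3 336.   29.1]
keeper_grip 0.2 [492.9 284.5  27.5]
t 35.4 ee [526.3 243.3 150.4] tooly yaw 1.576 tilt 0.16 w 87.9 F [ 0.4  0.  -0.5] q6 -1.16
delta m [-0.     -0.0009  0.0764] roll 0.002 rows 1.8
```

View pics/n1.png

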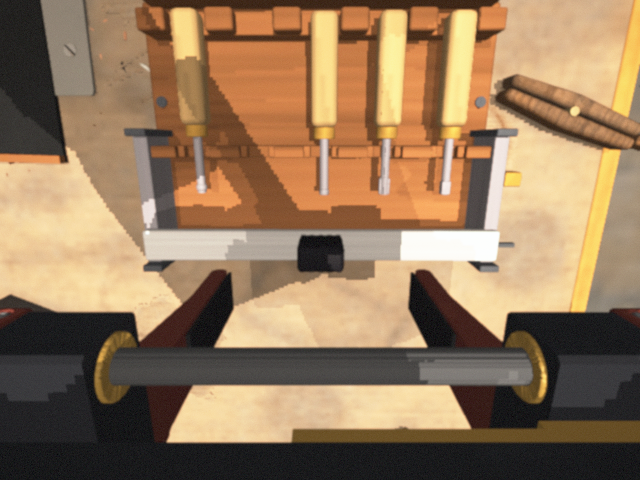

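Run:
```python
from h import *
d=np.load('n1.npz');K,W=d['K'],d['W']
im=cv2.imread('pics/n1.png'); cv2.imwrite('pics/n1z.png',cv2.resize(im[160:270,440:540],None,fx=5,fy=5,interpolation=cv2.INTER_CUBIC))
print(px2w(K,W,[[513,244]],50).round(1),px2w(K,W,[[513,172],[513,186]],44).round(1))
```

```text
[[525.  383.1  50. ]] [[473.9 378.6  44. ]
 [483.7 380.   44. ]]
```

View pics/n1z.png

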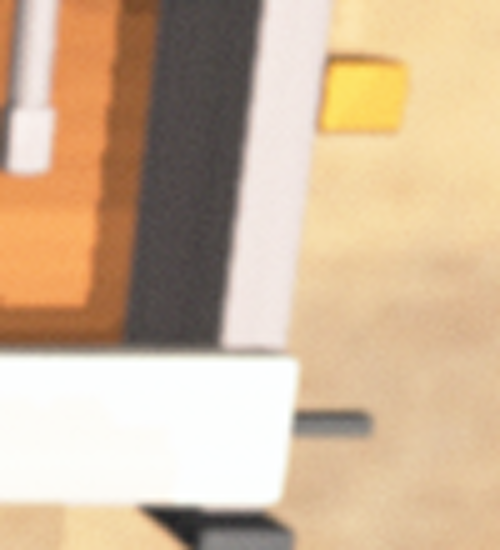

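Call:
move_arm(
  deltas=[
    [0,0,-0.001,0.04,0],
    [0,0,-0.001,0.0764,0],
    [0,0,-0.001,0.0764,0],
    [200,0,-0.001,0.0764,0],
    [200,0,-0.001,0.0764,0],
  ],
)

```text
t: 35.82
ee_pos: [526.4, 242.1, 73.6]
orientation: [-0.008, 3.14, 0.001]
ft_force: [-0.9, -0.5, -0.1]
width: 77.9
```

Call:
move_arm(
  deltas=[
    [200,0,0,0,0],
    [200,0,0,0,0],
    [200,0,0,0,0],
    [200,0,0,0,0],
    [200,0,0,0,0],
  ],
)

```text
t: 36.23
ee_pos: [526.0, 241.7, 72.4]
orientation: [-0.007, 3.141, 0.0]
ft_force: [0.1, -0.4, -0.3]
width: 44.8
```

Call:
move_arm(
  deltas=[
    [200,0,0,0,0],
    [200,0,0,0,0],
    [200,0,0,0,0],
    [200,0,0,0,0],
    [200,0,0,0,0],
  ],
)

```text
t: 36.65
ee_pos: [525.7, 241.2, 71.9]
orientation: [0.007, -3.141, 0.001]
ft_force: [0.3, -5.3, 3.0]
width: 29.8
```

Call:
move_arm(
  deltas=[
    [200,0.012,0,0,0],
    [200,0.024,0,0,0],
    [200,0.036,0,0,0],
    [200,0.047,0,0,0],
    [200,0.047,0,0,0],
  ],
)

```text
t: 37.07
ee_pos: [476.9, 241.0, 71.9]
orientation: [0.008, -3.14, 0.001]
ft_force: [-2.6, -3.6, 4.3]
width: 29.8
```

Run:
```python
from h import *
[get_image('side') for i in range(2)]
im=get_image("wrist");K,W=wcam();np.savez('o1.npz',K=K,W=W);cv2.imwrite("pics/o1.png",im)
cv2.imwrite('pics/o1z.png',cv2.resize(im[200:320,480:640],None,fx=5,fy=5,interpolation=cv2.INTER_CUBIC))
to([476,242.4,74],np.pi/2+.003)
```

```text
t 37.22 ee [478.1 241.   71.9] tooly yaw 1.576 tilt 0.1 w 29.8 F [-2.3 -4.9  4.6] q6 -1.13
delta m [ 0.0021  0.0014 -0.0021] roll 0.002 rows 0.1
```

View pics/o1.png

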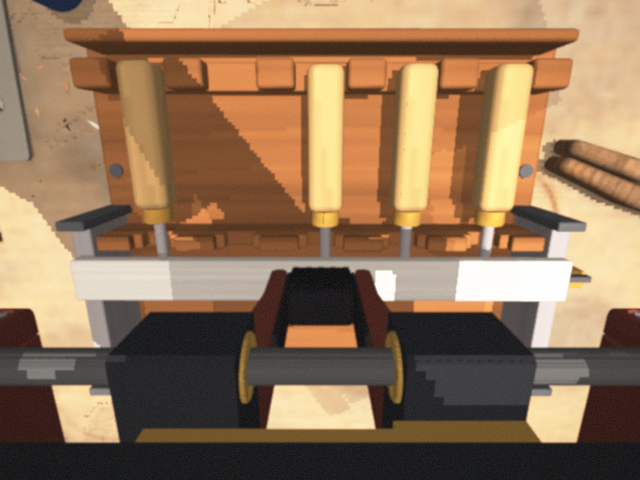

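View pics/o1z.png

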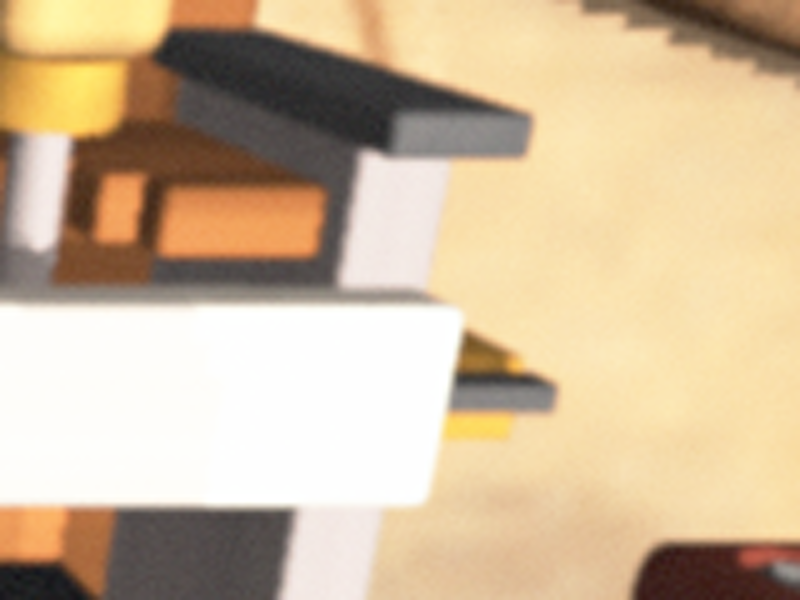

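Run:
```python
from h import *
d=np.load('o1.npz');K,W=d['K'],d['W']
print("clip edges",px2w(K,W,[[575,267],[580,287.6]],44).round(1))
for z in (47,50,53): print(z,px2w(K,W,[[585,276.5],[585,282]],z).round(1))
print("bar edges",px2w(K,W,[[570,200+302/5],[566,200+505/5]],54).round(1))
d=np.load('n1.npz');K,W=d['K'],d['W']
print("n1 clip", px2w(K,W,[[513,172.5],[513,186.4]],44).round(1), "bar", px2w(K,W,[[499,160+355/5],[497,160+505/5]],54).round(1),
"ptr",px2w(K,W,[[513,160+412/5],[513,160+432/5]],50).round(1))
```

```text
clip edges [[470.2 376.9  44. ]
 [482.  381.9  44. ]]
47 [[474.4 380.9  47. ]
 [477.5 381.5  47. ]]
50 [[473.2 378.5  50. ]
 [476.2 379.1  50. ]]
53 [[472.  376.1  53. ]
 [475.  376.7  53. ]]
bar edges [[463.  366.   54. ]
 [485.1 368.3  54. ]]
n1 clip [[474.2 378.6  44. ]
 [484.  380.1  44. ]] bar [[514.3 369.5  54. ]
 [536.7 371.1  54. ]] ptr [[523.8 382.9  50. ]
 [526.8 383.4  50. ]]
```

Call:
move_arm(
  deltas=[
    [200,-0.001,0,0,0],
    [200,-0.0015,0,0,0],
    [200,-0.0015,0,0,0],
  ],
)

```text
t: 37.47
ee_pos: [480.1, 241.0, 71.9]
orientation: [0.007, -3.14, 0.001]
ft_force: [-1.1, -4.8, 5.1]
width: 29.9
```

Run:
```python
from h import *
[get_image('side') for i in range(2)]
to([476,242.4,74],np.pi/2+.003)
```

```text
t 37.57 ee [480.1 241.1  71.9] tooly yaw 1.575 tilt 0.07 w 29.8 F [-2.5 -5.1  5.2] q6 -1.13
delta m [ 0.0041  0.0014 -0.0021] roll 0.001 rows 0.1
```

Call:
move_arm(
  deltas=[
    [100,0,0,0,0],
    [100,0,0,0,0],
    [100,0,0,0,0],
    [100,0,0,0,0],
    [100,0,0,0,0],
  ],
)

```text
t: 37.98
ee_pos: [480.5, 241.7, 71.8]
orientation: [-0.007, 3.141, 0.0]
ft_force: [0.2, 0.1, -1.0]
width: 53.1
```

Call:
move_arm(
  deltas=[
    [100,0,0,-0.02,0],
    [100,0,0,-0.04,0],
    [100,-0.02,0.02,-0.05,0],
    [100,-0.05,0.04,-0.05,0],
    [100,-0.07,0.05,-0.05,0],
  ],
)

```text
t: 38.4
ee_pos: [552.8, 294.1, 123.6]
orientation: [-0.008, 3.138, 0.004]
ft_force: [0.0, 0.4, 0.7]
width: 53.4
```

Run:
```python
from h import *
[get_image('side') for i in range(4)]
im=get_image("wrist");K,W=wcam();np.savez('p1.npz',K=K,W=W);cv2.imwrite("pics/p1.png",im)
to([550,290,122],np.pi/2+.003)
```

```text
t 38.65 ee [549.  291.2 121.2] tooly yaw 1.575 tilt 0.11 w 53.4 F [ 0.7 -0.8 -0.1] q6 -1.11
delta m [-0.001  -0.0012 -0.0008] roll 0.002 rows 0.0
```

View pics/p1.png

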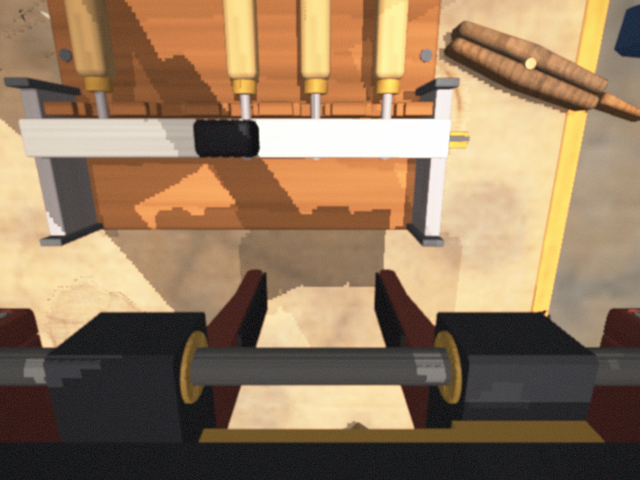

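Run:
```python
from h import *
im=cv2.imread('pics/p1.png'); cv2.imwrite('pics/p1z.png',cv2.resize(im[100:180,400:500],None,fx=7,fy=7,interpolation=cv2.INTER_CUBIC))
```

```text
(no output)
```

View pics/p1z.png

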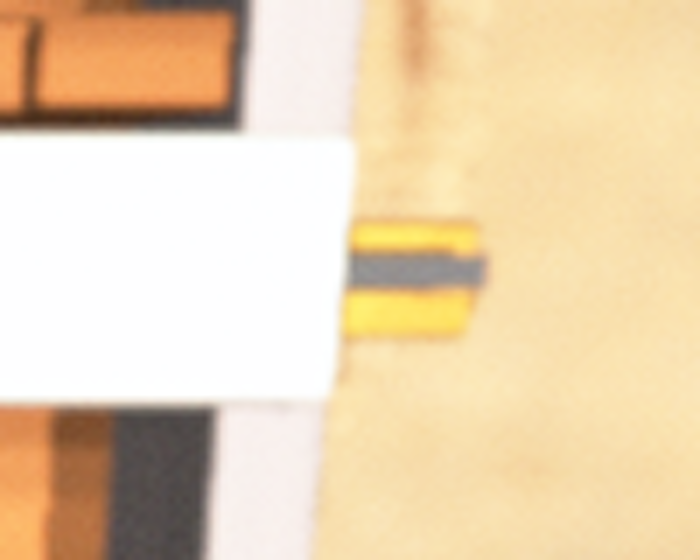

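Run:
```python
from h import *
for c in ["side","top"]:
  cv2.imwrite(f"pics/z_{c}.png",get_image(c))
  for n in ["tool0","keeper_pointer","clip","dish","jar","weight"]:
    for d in place_of(c,n): print(c,n,round(d["conf"],2),np.round(np.array(d["location"]),1))
im=cv2.imread("pics/z_side.png"); cv2.imwrite("pics/z_sz.png",cv2.resize(im[140:380,210:430],None,fx=2.5,fy=2.5,interpolation=cv2.INTER_CUBIC))
```

```text
side tool0 0.74 [402.3 332.8  30.6]
side tool0 0.69 [406.3 288.4  32.5]
side tool0 0.61 [406.8 239.9  32.7]
side tool0 0.59 [407.4 152.1  32.3]
side keeper_pointer 0.68 [478.3 376.6  48.9]
side keeper_pointer 0.49 [ 640.4 -125.     4.2]
side clip 0.45 [475.4 376.   24.9]
side dish 0.63 [ 450.7 -474.4    0.5]
side jar 0.63 [ 587.5 -245.6    1.2]
side weight 0.62 [ 637.2 -122.6    2.3]
top tool0 0.82 [403.4 244.8  31.7]
top tool0 0.73 [407.6 152.4  34.2]
top tool0 0.5 [405.2 283.9  29.5]
top clip 0.18 [479.5 239.6  70.2]
```

View pics/z_sz.png

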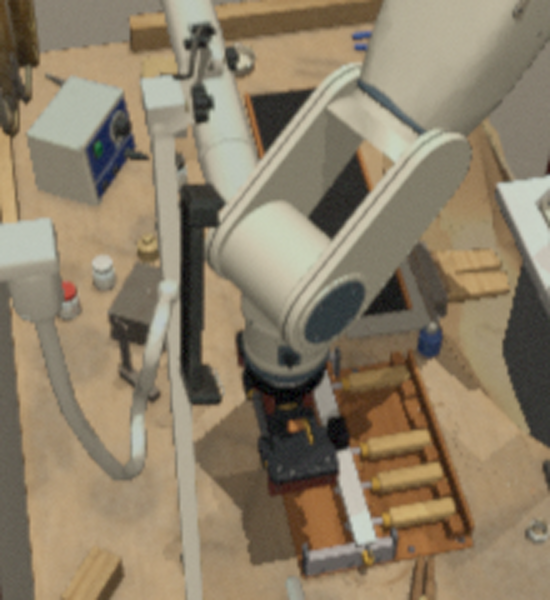

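```bash
python3 -c "
from h import *
o=get_obs();print(o['t'],np.round(o['ft_force'],1))
print(close_job())"
```

```text
39.35 [ 0.8  0.1 -1. ]
the job is handed in; nothing more can be done
None
```

I handed the job in at about 39 s. All four tools present are in the rack, and the keeper is back with its pointer at the brass clip.

- **Keeper opening:** I slid it by the black grip until it met the end stop.
- **Tools:** they lie in the grooves at rack y = +90, +45, 0 and -90 mm, all with the butt at the butt plate and the tip toward the keeper. The last camera readings put the origins about 0 to +5 mm along rack x and about 30 to 34 mm up, which is inside the limits.
- **Keeper closing:** looked at from straight above, the pointer stands about 1 mm from the clip's middle. The side camera's networks put it about 3 mm off on the other side. Both are within the 5 mm allowed.
- **Bystanders:** the dish, jar and weight read where they were at the start, within the networks' error. That last check came from the side camera only, since the top camera no longer reported them.
- **Robot:** it hangs clear of everything and the wrist force is near zero.

Earlier in the closing step, views at an angle disagreed by about 2 mm on where the pointer stood against the clip. I nudged the keeper about 1.5 mm and then checked it from above.

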